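Shift and pin the drilling fence

TASK

Move the drilling fence to its other setting: undo both clamp knobs until their jaws are well clear of the bar (one of them has a left-hand thread, nobody remembers which, so try both ways), slide the bar along its track right up against the end stop, then push every lock pin lying on the bench fully home from the front, each in a hole of its own through track and bar. With all the pins in, screw both clamps fully tight again so that their jaws sit in the bar's notches, and leave the other things on the bench alone.

Things in the scene. Friction and masses are not known exactly. Their poses are not given: they have to be found in the camera images.
- track: fence track bolted to the bench: grey U channel 300 mm long (its y), 52 wide (x), 64 high, walls 10 thick and 32 apart. Origin under its middle at bench level; -x is its front (robot side), outer front face at x = -26 mm. Dark end stop at the +y end, inner face y = 145.5. Four level holes along x through both walls, 16 mm wide, 46 mm above the bench, at y = -105, -35, 35, 105; pins go in along +x
- bar_mid (a point): loose aluminium fence bar in the track, 290 mm long, 30 thick, top 68 mm above the bench, 0.7 kg; slides along the track's y once both clamps are undone. Point at its middle, 46 mm above the bench, axes as the track. Its four cross holes (18 mm wide) line up with the track's when this point is at track y = 0, the bar touching the end stop; it starts near y = -35 mm, holes covered
- bar_post (a point): black upright post on the middle of the bar, for moving it: 24 mm along x, 16 mm along y, from 68 to 132 mm above the bench. Point on its axis, 117 mm above the bench
- knob_a (a joint): turn of clamp A's knob, rad: 0 = fully tight (hard stop), grows as it is undone to 2.7 (hard stop); starts at 0 to 0.2. One clamp has a right-hand thread (undone anticlockwise from above), the other, looking the same, a left-hand thread (undone clockwise); they change places and it is not told which is which. About 0.1 Nm turns it; it stays where left
- grip_a (a point): black bar-shaped knob of clamp A, on a grey post behind the track (track x = +52, y = -95 or +95 mm). Bar 48 mm long along this frame's x, 14 mm thick along y, 108 to 138 mm above the bench, axis vertical; point on the axis, 124 mm above the bench. The frame turns with the knob, which keeps its height
- tooth_a (a point): underside of the tooth on clamp A's jaw, over the bar: 60 mm above the bench when tight, rising 5 mm per rad as the knob is undone; clear of the bar's top (68 mm) past 1.7 rad. The tooth is 12 mm wide, the bar's notches 16 mm wide and 8 deep; with the bar against its stop the tooth has a second notch below it
- knob_b (a joint): turn of clamp B's knob, rad: 0 = fully tight (hard stop), grows as it is undone to 2.7 (hard stop); starts at 0 to 0.2. One clamp has a right-hand thread (undone anticlockwise from above), the other, looking the same, a left-hand thread (undone clockwise); they change places and it is not told which is which. About 0.1 Nm turns it; it stays where left
- grip_b (a point): black bar-shaped knob of clamp B, on a grey post behind the track (track x = +52, y = -95 or +95 mm). Bar 48 mm long along this frame's x, 14 mm thick along y, 108 to 138 mm above the bench, axis vertical; point on the axis, 124 mm above the bench. The frame turns with the knob, which keeps its height
- tooth_b (a point): underside of the tooth on clamp B's jaw, over the bar: 60 mm above the bench when tight, rising 5 mm per rad as the knob is undone; clear of the bar's top (68 mm) past 1.7 rad. The tooth is 12 mm wide, the bar's notches 16 mm wide and 8 deep; with the bar against its stop the tooth has a second notch below it
- pin1_grip (a point): lock pin 1 (may be absent), lying on the bench: black square grip 50 x 20 x 20 mm with a round steel shank 12 mm thick and 60 long, its last 10 mm tapered to 6. Point at the grip's centre, x along the pin to the tip; shank from +25 to +85 mm. Fully home, the grip's shoulder meets the track's front wall (track x = -51 mm); it sags up to 0.1 rad
- pin2_grip (a point): lock pin 2 (may be absent), lying on the bench: black square grip 50 x 20 x 20 mm with a round steel shank 12 mm thick and 60 long, its last 10 mm tapered to 6. Point at the grip's centre, x along the pin to the tip; shank from +25 to +85 mm. Fully home, the grip's shoulder meets the track's front wall (track x = -51 mm); it sags up to 0.1 rad
- pin3_grip (a point): lock pin 3 (may be absent), lying on the bench: black square grip 50 x 20 x 20 mm with a round steel shank 12 mm thick and 60 long, its last 10 mm tapered to 6. Point at the grip's centre, x along the pin to the tip; shank from +25 to +85 mm. Fully home, the grip's shoulder meets the track's front wall (track x = -51 mm); it sags up to 0.1 rad
- pin4_grip (a point): lock pin 4 (may be absent), lying on the bench: black square grip 50 x 20 x 20 mm with a round steel shank 12 mm thick and 60 long, its last 10 mm tapered to 6. Point at the grip's centre, x along the pin to the tip; shank from +25 to +85 mm. Fully home, the grip's shoulder meets the track's front wall (track x = -51 mm); it sags up to 0.1 rad
- tape: bystander: roll of tape, origin at its underside, 96 mm across, 24 mm high
- spray: bystander: spray can, origin at its underside, 56 mm across, 170 mm high
- glue: bystander: glue bottle, origin at its underside, 60 mm across, 150 mm high
- offcut: bystander: small offcut, origin at its underside, plywood 90 x 60 x 18 mm
- offcut2: bystander: long offcut, origin at its underside, plywood 140 x 50 x 18 mm
- driver: bystander: screwdriver, origin at its underside, lying
- mug: bystander: mug, origin at its underside, 80 mm across, 95 mm high, handle at its y
There are look-alikes about, which are no part of the job. What is shaped like the part that bears pin4_grip but red or yellow is not meant.

How it is judged (in metres and radians):
On the way, in this order (a step that is already met when the one before it is completed fails the run):
1. both clamp knobs are undone, past 1.8 rad (value of joint each of knob_a, knob_b above 1.8 rad), for 0.2 s.
2. the bar is against its end stop (within 4 mm) with both clamps still undone (y of bar_mid in the frame of track between -0.004 and 0.004 m and z of bar_mid in the frame of track between 0.042 and 0.05 m and value of joint each of knob_a, knob_b above 1.6 rad), for 0.2 s.
3. every lock pin is fully home through the track and the bar, both clamps still undone (x of pin1_grip in the frame of track between -0.058 and -0.04 m and z of pin1_grip in the frame of track between 0.033 and 0.059 m and y of pin1_grip in the frame of track between -0.125 and 0.125 m and angle between the x axis of each of pin1_grip, pin2_grip, pin3_grip, pin4_grip and the x axis of track, either way round below 0.2 rad and x of pin2_grip in the frame of track between -0.058 and -0.04 m and z of pin2_grip in the frame of track between 0.033 and 0.059 m and y of pin2_grip in the frame of track between -0.125 and 0.125 m and x of pin3_grip in the frame of track between -0.058 and -0.04 m and z of pin3_grip in the frame of track between 0.033 and 0.059 m and y of pin3_grip in the frame of track between -0.125 and 0.125 m and x of pin4_grip in the frame of track between -0.058 and -0.04 m and z of pin4_grip in the frame of track between 0.033 and 0.059 m and y of pin4_grip in the frame of track between -0.125 and 0.125 m and y of bar_mid in the frame of track between -0.004 and 0.004 m and z of bar_mid in the frame of track between 0.042 and 0.05 m and value of joint each of knob_a, knob_b above 1.5 rad), for 0.2 s.
At the end, for the whole second after the job is handed in: Every lock pin present is through front wall, bar and rear wall, its grip within 7 mm of the front wall; the bar is within 4 mm of its end stop setting; both knobs are screwed down to under 0.3 rad (x of pin1_grip in the frame of track between -0.058 and -0.04 m and z of pin1_grip in the frame of track between 0.033 and 0.059 m and y of pin1_grip in the frame of track between -0.125 and 0.125 m and angle between the x axis of each of pin1_grip, pin2_grip, pin3_grip, pin4_grip and the x axis of track, either way round below 0.2 rad and x of pin2_grip in the frame of track between -0.058 and -0.04 m and z of pin2_grip in the frame of track between 0.033 and 0.059 m and y of pin2_grip in the frame of track between -0.125 and 0.125 m and x of pin3_grip in the frame of track between -0.058 and -0.04 m and z of pin3_grip in the frame of track between 0.033 and 0.059 m and y of pin3_grip in the frame of track between -0.125 and 0.125 m and x of pin4_grip in the frame of track between -0.058 and -0.04 m and z of pin4_grip in the frame of track between 0.033 and 0.059 m and y of pin4_grip in the frame of track between -0.125 and 0.125 m and y of bar_mid in the frame of track between -0.004 and 0.004 m and z of bar_mid in the frame of track between 0.042 and 0.05 m and value of joint each of knob_a, knob_b below 0.3 rad); the robot touches nothing.
It fails at once if one of the other things on the bench is moved more than 40 mm (distance of any of tape, spray, glue, offcut, offcut2, driver, mug from where it was at the start of the episode above 0.04 m).
Of pin1, pin2, pin3, pin4 only 2 to 4 are there at a start; the rules pass over those that are not, and their reading is None.
At some moment in a run one of pin1, pin2, pin3, pin4 may be knocked a few centimetres aside while the robot is not near it.
It also fails if it takes over 210 s, if anything falls off the work surface, if the arm or the gripper's body presses on something with over 40 N, if the wrist force passes 120 N, or if a joint passes its speed limit or range.

ROBOT

A 6-joint arm with a two-finger parallel gripper is mounted at the origin on the work surface. World frame = base frame: x ahead of the robot, y to its left, z up, the work surface at z = 0. Lengths are in mm, angles in rad, forces in N, time in s.
With the tool pointing down it reaches from about 275 to 1000 mm from the base axis. Payload 8.4 kg.
Tool frame: the origin (TCP) lies midway between the tips of the shut fingers; the grasp point (between the pads) lies r.grasp_offset behind it (r.grasp_offset is the distance from the TCP to the grasp point, in mm); z points along the fingers, y is the direction in which the jaws open and shut (so a half turn about z gives the same grasp; the last joint's range is limited). The gripper opens to 85 mm and grips with 20 to 120 N. Pads are 22 mm wide; open, the fingers measure 114 mm over their backs; the gripper's body (76 mm by 85 mm) begins 54 mm behind the grasp point. The pads swing forward as they close: fully open they stand 13 mm farther back than shut.
Start: joints at [-1.351, 0.353, 1.633, -0, 1.155, -0.002], TCP at [137.489, -609.692, 205.281] pointing down, gripper open.
Joint ranges: [-2.63, 2.63], [-0.92, 2.1], [0.06, 2.66], [-1.3, 4.44], [0, 2.69], [-3.02, 3.02]. Speed limits (rad/s): [2.22, 2.22, 2.79, 3.14, 3.14, 3.14].

INTERFACE

Orientations are given as [roll, pitch, yaw] about the fixed x, y, z axes, in that order (R = Rz(yaw) Ry(pitch) Rx(roll)).
In Python, from rig import r gives the robot as it stands.
- The arm moves only by the tool jog_arm, never from a script. Its argument "series" is a list that holds one entry, the list of rows, each a list of 7 numbers: the shift along the tool's x, y, z in cm, then the turn, a rotation vector about the tool's x, y, z in degrees, then the finger opening in cm, from 0 to 8.54. A call has 1 to 5 rows; each row is the pose to reach, as a shift and turn from the pose commanded when the call began, along the tool's axes at that moment; what a row does not reach only later rows make up. A row lasts 1/8 s, in which the tool goes at most 62.5 mm and 10.7 degrees, less where a joint would pass 70% of its speed; a pose out of reach is approached as far as the arm can. A call with a gripper value outside its range is refused whole. The fingers move at their own pace and stop on an object; "newtons" is the grip in N (left out, the last holds). Time passes only in rows, so rows that repeat a pose let the fingers close. It gives the time, the measured TCP pose, the force and the opening at its end, in the units of the state.
- r.sense(): the state, without advancing time (a new reading comes with each control period).
- r.grab_frame(name): name is "side" or "top" or "wrist"; returns the picture (384x512x3 uint8, red, green, blue); there is no depth.
- r.calibration(name): a dict with "mtx" (3x3 intrinsics, pixels), "dist" ([k1, k2, p1, p2, k3] as OpenCV has them; the pictures are not rectified), "origin" and "attitude" of the camera in the world; the wrist camera has in their place "T_tool_cam" (4x4, takes a point from camera to tool coordinates, whose origin is the TCP and whose axes are the flange's). Camera axes: x right, y down, z forward; pixel columns grow to the right and rows downward; lengths in mm; the calibration is good to about 2 mm. A picture is of the moment at which its call begins: read the wrist's pose just before it. calibration takes no time and is no camera call.
- r.sign_off(): hands the job in, once; it reports no verdict.
The state is a dict: "clock": time; "qpos": joint angles; "qvel": joint speeds; "joint_efforts": joint torques, N m; "eef_pos": TCP position; "tcp_rot": TCP orientation; "contact_force": force on the tool from outside, world axes, zero at the start; "wrist_torque": the same for the moment, N m; "opening": opening from 0.0 (shut) to 1.0 (fully open).
Only numpy, scipy, OpenCV 4.12 (cv2) and the standard library are available. Lean on these libraries where they do the work, as an engineer would, in place of code of your own. Each camera call takes 0.05 s, during which the arm holds its last target.

## Working session

There is one attempt and no reset: what is moved stays moved. The work goes in short steps, Python scripts to look and compute and a tool call to move; the robot and the scene stay as the last step left them, time stands still between calls to the robot, and variables do not carry over. Pictures are saved under pics/ and viewed, and the job is handed in when it is done.

Besides the shell and the picture viewer there is one more tool, called after ">>>" in YAML: its name, and indented under it one key for each argument. jog_arm: Moves the arm, as the interface text tells. Its arguments: {"type":"object","properties":{"series":{"type":"array","items":{"type":"array","items":{"type":"array","items":{"type":"number"}}}},"newtons":{"type":"number"}},"required":["series"]}

```bash
ls; mkdir -p pics; python3 - <<'E'
from rig import r
import cv2,numpy as np
print(r.sense()); print(r.grasp_offset)
for n in ["side","top","wrist"]:
    c=r.calibration(n); print(n,c)
    cv2.imwrite(f"pics/{n}0.png",cv2.cvtColor(r.grab_frame(n),cv2.COLOR_RGB2BGR))
E
```

```text
pics
{'clock': 0.0, 'qpos': array([-1.35140483e+00,  3.53682428e-01,  1.63412420e+00,  1.98501830e-06,
        1.15520615e+00, -2.36915485e-03]), 'qvel': array([ 0.0008835 , -0.00021859,  0.00043173, -0.00067272,  0.00195013,
       -0.00084455]), 'joint_efforts': array([ 4.73608579e-04, -6.05238390e+01, -3.42069733e+01,  1.01807491e-04,
        9.46293992e-03, -1.04071904e-05]), 'eef_pos': array([ 137.3753336 , -609.19121937,  204.54455048]), 'tcp_rot': array([-3.14017254e+00, -5.17940069e-06,  2.21759846e-01]), 'contact_force': array([-0.54000807,  0.38256653,  0.64992097]), 'wrist_torque': array([ 0.06205073,  0.02961339, -0.01891503]), 'opening': 0.9985111680932081}
18.700000000000003
side {'mtx': array([[431.78988749,   0.        , 247.26683547],
       [  0.        , 431.78988749, 190.45927099],
       [  0.        ,   0.        ,   1.        ]]), 'dist': array([-0.04622925,  0.        ,  0.        ,  0.        ,  0.        ]), 'origin': array([148.55167018, 953.91923732, 741.71636929]), 'attitude': array([-2.14488116,  0.00652597, -2.79142565])}
top {'mtx': array([[357.7634832
[... 248 characters left out ...]
,   27.93081532, 1127.96715486]), 'attitude': array([-3.05048263, -0.00925589, -1.59113277])}
wrist {'mtx': array([[280.08203062,   0.        , 254.07724249],
       [  0.        , 280.08203062, 192.1617224 ],
       [  0.        ,   0.        ,   1.        ]]), 'dist': array([-0.01532892,  0.        ,  0.        ,  0.        ,  0.        ]), 'T_tool_cam': array([[ 2.15843780e-04, -9.57793744e-01, -2.87456253e-01,
         7.31568251e+01],
       [ 9.99998997e-01,  6.09182018e-04, -1.27889778e-03,
         9.82404016e-01],
       [ 1.40003347e-03, -2.87455689e-01,  9.57792914e-01,
        -1.68032655e+02],
       [ 0.00000000e+00,  0.00000000e+00,  0.00000000e+00,
         1.00000000e+00]])}
```

View pics/top0.png

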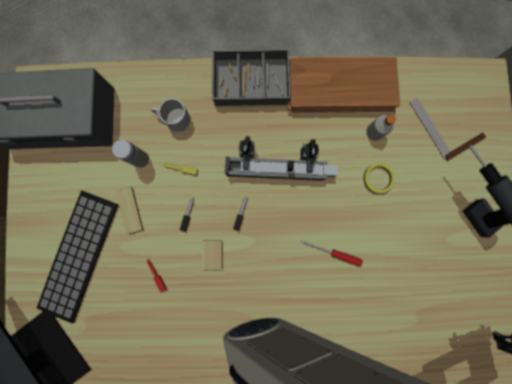

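View pics/side0.png

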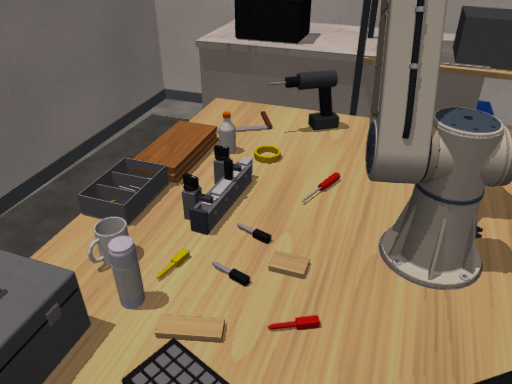

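View pics/wrist0.png

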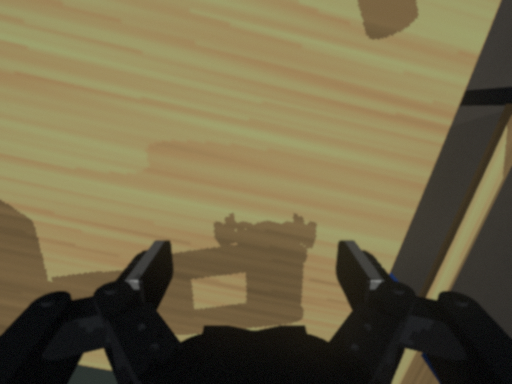

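Top view: track at about (280,169), knobs at (247,148) and (311,150), bar post near (292,167). Black pins are at (187,215) and (240,213). The yellow pin at (181,169) and the red one at (157,275) are look-alikes. The arm hides the lower right, so I'll enlarge and measure.

```bash
cat > h.py <<'E'
from rig import r
import cv2,numpy as np
from scipy.spatial.transform import Rotation as Ro
def cam(n,s=None):
    c=r.calibration(n)
    if n=="wrist":
        s=s or r.sense()
        T=np.eye(4);T[:3,:3]=Ro.from_euler('xyz',s['tcp_rot']).as_matrix();T[:3,3]=s['eef_pos']
        T=T@c['T_tool_cam'];return c['mtx'],c['dist'],T[:3,:3],T[:3,3]
    return c['mtx'],c['dist'],Ro.from_euler('xyz',c['attitude']).as_matrix(),np.array(c['origin'])
def back(C,px,z):
    K,d,R,o=C
    p=cv2.undistortPoints(np.array(px,float).reshape(-1,1,2),K,d).reshape(-1,2)
    v=np.c_[p,np.ones(len(p))]@R.T
    return o+v*((z-o[2])/v[:,2])[:,None]
def proj(C,P):
    K,d,R,o=C
    q,_=cv2.projectPoints(((np.array(P,float).reshape(-1,3)-o)@R).reshape(-1,1,3),np.zeros(3),np.zeros(3),K,d)
    return q.reshape(-1,2)
def crop(img,u0,v0,w,h,k,name):
    c=cv2.resize(img[v0:v0+h,u0:u0+w],None,fx=k,fy=k,interpolation=cv2.INTER_CUBIC)
    cv2.imwrite(name,cv2.cvtColor(c,cv2.COLOR_RGB2BGR))
def load(n): return cv2.cvtColor(cv2.imread(n),cv2.COLOR_BGR2RGB)
def triang(views):
    # views: list of (C,px)
    A=[];b=[]
    for C,px in views:
        K,d,R,o=C
        p=cv2.undistortPoints(np.array(px,float).reshape(1,1,2),K,d).reshape(2)
        v=R@np.r_[p,1];v/=np.linalg.norm(v);M=np.eye(3)-np.outer(v,v);A.append(M);b.append(M@o)
    return np.linalg.lstsq(np.vstack(A),np.hstack(b),rcond=None)[0]
E
python3 - <<'E'
from h import *
t=load("pics/top0.png");s=load("pics/side0.png")
crop(t,210,125,140,65,5.5,"pics/t_track.png")
crop(t,140,150,130,95,6,"pics/t_pins.png")
crop(s,170,130,120,110,5,"pics/s_track.png")
C=cam("top")
print(back(C,[(187,215),(240,213),(181,169),(157,275)],10).round())
E
```

```text
[[454. 247.  10.]
 [457.  82.  10.]
 [600. 266.  10.]
 [270. 342.  10.]]
```

View pics/t_track.png

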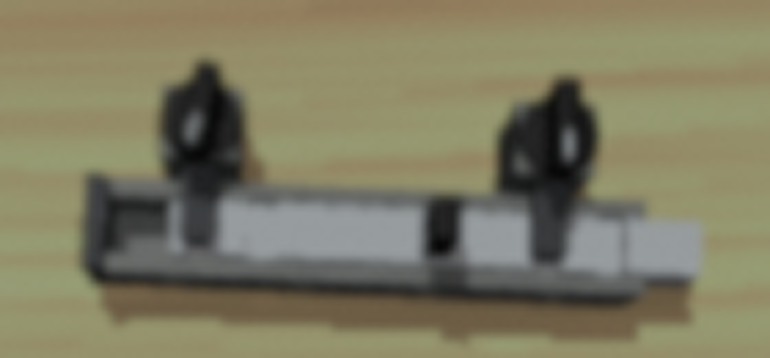

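View pics/t_pins.png

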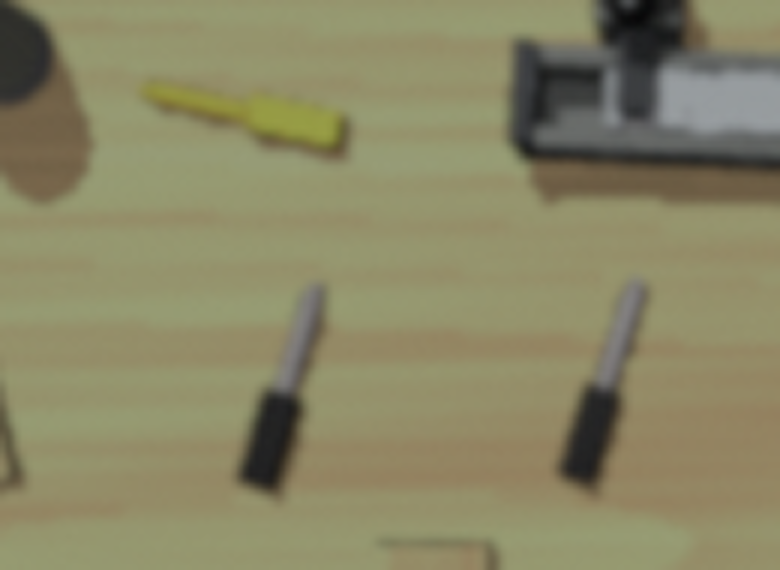

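View pics/s_track.png

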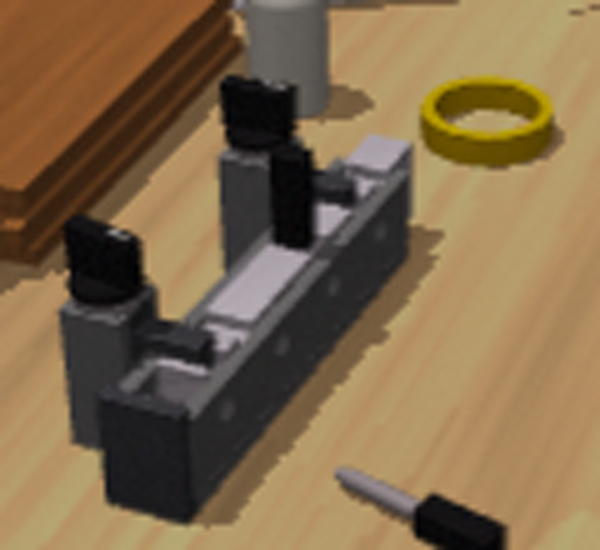

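```bash
python3 - <<'E'
from h import *
C=cam("top")
f=lambda L,k,o:[(x/k+o[0],y/k+o[1]) for x,y in L]
P=back(C,f([(108,184),(645,206),(105,270),(635,296)],5.5,(210,125)),64);print(P.round(1))
print(np.arctan2(*(P[0]-P[1])[:2]),np.arctan2(*(P[2]-P[3])[:2]))
# pins: grip end, tip at z=10
P=back(C,f([(262,480),(285,392),(315,290),(580,478),(603,390),(637,285)],6,(140,150)),10);print(P.round(1))
s=r.sense();print(s['eef_pos'],s['tcp_rot'])
E
```

```text
[[ 620.4  107.7   64. ]
 [ 602.9 -186.8   64. ]
 [ 573.   109.9   64. ]
 [ 553.2 -179.3   64. ]]
0.05950542229313571 0.06824031560963248
[[407.7 258.   10. ]
 [453.1 245.7  10. ]
 [506.  229.8  10. ]
 [405.8  92.7  10. ]
 [451.1  80.1  10. ]
 [505.4  61.5  10. ]]
[ 137.41047622 -609.30582418  204.71636461] [-3.14051023e+00 -1.96935008e-05  2.21783113e-01]
```

```bash
cat >> h.py <<'E'
def go(pos,rpy=None,yaw=None,s=None):
    s=s or r.sense()
    R=Ro.from_euler('xyz',s['tcp_rot'])
    d=R.inv().apply(np.array(pos)-s['eef_pos'])/10
    T=Ro.from_euler('xyz',rpy if rpy is not None else [np.pi,0,yaw])
    w=(R.inv()*T).as_rotvec(degrees=True)
    print("row",d.round(2),w.round(1),"n~",np.ceil(max(np.linalg.norm(d)/6.25,np.linalg.norm(w)/10.7)))
E
python3 - <<'E'
from h import *
go([540,-37,270],yaw=-0.064)
E
```

```text
row [ 51.86 -46.98  -6.48] [-0.1  0.  16.4] n~ 12.0
```

>>> jog_arm:
  series:
    - [[2,-2,-6.5,0,0,0,8.5],[8,-7,-6.5,0,0,8,8.5],[12,-11,-6.5,0,0,16.4,8.5],[17,-15,-6.5,0,0,16.4,8.5],[22,-20,-6.5,0,0,16.4,8.5]]

```text
clock: 0.78
eef_pos: [296.5, -383.7, 270.3]
tcp_rot: [3.141, -0.0, -0.065]
contact_force: [1.8, -0.6, -0.4]
opening: 0.998
```

```bash
python3 - <<'E'
from h import *
go([540,-37,270],yaw=-0.064)
E
```

```text
row [ 2.205e+01 -3.618e+01  3.000e-02] [ 0.  -0.  -0.1] n~ 7.0
```

>>> jog_arm:
  series:
    - [[22,-36,0,0,0,0,8.5],[22,-36,0,0,0,0,8.5],[22,-36,0,0,0,0,8.5],[22,-36,0,0,0,0,8.5],[22,-36,0,0,0,0,8.5]]

```text
clock: 1.4
eef_pos: [476.2, -127.9, 270.4]
tcp_rot: [3.141, -0.0, -0.064]
contact_force: [0.8, -1.0, 0.3]
opening: 0.996
```

>>> jog_arm:
  series:
    - [[7.5,-12,0,0,0,0,8.5],[7.5,-12,0,0,0,0,8.5],[7.5,-12,0,0,0,0,8.5]]

```text
clock: 1.78
eef_pos: [559.2, -11.9, 269.8]
tcp_rot: [-3.141, 0.0, -0.061]
contact_force: [-0.4, -0.5, 1.0]
opening: 0.996
```

```bash
python3 - <<'E'
from h import *
s=r.sense();print(s['clock'],s['eef_pos'],s['tcp_rot'],s['qvel'].round(3))
np.save("s1.npy",np.r_[s['eef_pos'],s['tcp_rot']])
for n in ["wrist","top"]:
    cv2.imwrite(f"pics/{n}1.png",cv2.cvtColor(r.grab_frame(n),cv2.COLOR_RGB2BGR))
E
```

```text
1.775 [559.24558402 -11.91875027 269.81462433] [-3.14105155e+00  2.20594503e-04 -6.12303938e-02] [ 0.151  0.098 -0.117 -0.024  0.04   0.164]
```

View pics/wrist1.png

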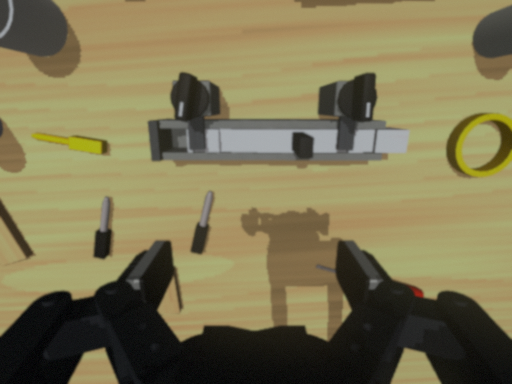

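View pics/top1.png

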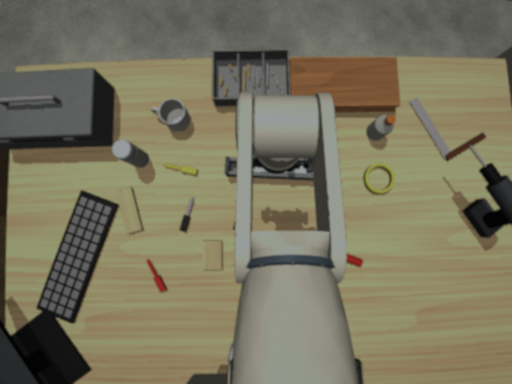

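>>> jog_arm:
  series:
    - [[-4,0,0,0,0,0,4.5],[-4,0,0,0,0,0,4.5],[-4,0,0,0,0,0,4.5]]

```text
clock: 2.25
eef_pos: [517.9, -13.4, 270.7]
tcp_rot: [3.141, -0.001, -0.066]
contact_force: [1.1, -0.7, 1.1]
opening: 0.531
```

```bash
python3 - <<'E'
from h import *
s=r.sense();print(s['clock'],s['eef_pos'],s['tcp_rot'],s['qvel'].round(3))
np.save("s2.npy",np.r_[s['eef_pos'],s['tcp_rot']])
w=r.grab_frame("wrist");cv2.imwrite("pics/wrist2.png",cv2.cvtColor(w,cv2.COLOR_RGB2BGR))
crop(w,130,50,290,130,2.7,"pics/w2c.png")
t=load("pics/top1.png");crop(t,440,280,72,104,5,"pics/t1c.png")
E
```

```text
2.25 [517.91657294 -13.44257346 270.687239  ] [ 3.14134999e+00 -9.98378077e-04 -6.58142134e-02] [ 0.004  0.014 -0.018  0.002 -0.001  0.001]
```

View pics/w2c.png

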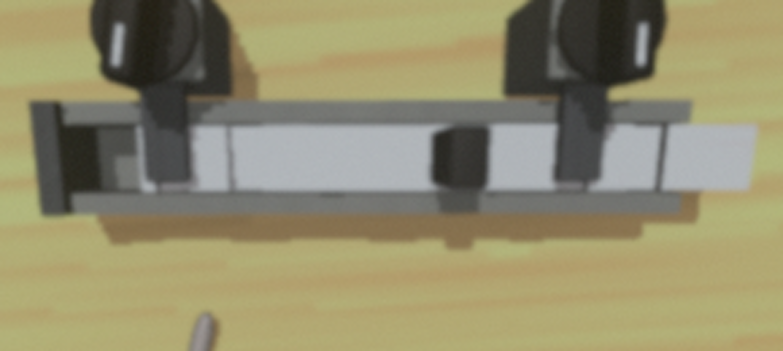

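View pics/t1c.png

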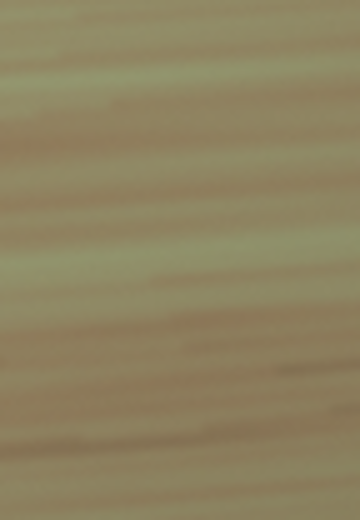

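```bash
cat >> h.py <<'E'
def S(f):
    a=np.load(f);return {'eef_pos':a[:3],'tcp_rot':a[3:]}
E
python3 - <<'E'
from h import *
C=cam("wrist",S("s2.npy"))
f=lambda L,k,o:[(x/k+o[0],y/k+o[1]) for x,y in L]
P=back(C,f([(70,101),(691,101),(72,213),(683,213),(62,103),(72,213)],2.7,(130,50)),64);print(P.round(1))
for a,b in ((0,1),(2,3)): print(np.arctan2(*(P[a]-P[b])[:2]),np.linalg.norm(P[a]-P[b]))
print('width',np.linalg.norm((P[0]-P[2])[:2]),np.linalg.norm((P[1]-P[3])[:2]))
y=np.array([.0675,.998]);mid=(P[1]+P[3])[:2]/2+150*y;print('mid',mid)
# post top z=132 corners
print(back(C,f([(433,130),(470,126),(433,184),(487,185)],2.7,(130,50)),132).round(1))
E
```

```text
[[ 624.7  103.1   64. ]
 [ 605.8 -186.4   64. ]
 [ 573.8  110.5   64. ]
 [ 554.5 -185.8   64. ]
 [ 624.1  107.    64. ]
 [ 573.8  110.5   64. ]]
0.06503970683550646 290.1599969573889
0.06511217697009551 296.98951407853076
width 51.41899194612091 51.355782857155845
mid [590.28190938 -36.4238594 ]
[[598.8 -57.2 132. ]
 [599.3 -71.4 132. ]
 [578.6 -56.6 132. ]
 [576.8 -77.8 132. ]]
```

```bash
python3 - <<'E'
from h import *
w=load("pics/wrist2.png");C=cam("wrist",S("s2.npy"))
crop(w,150,10,240,90,3.3,"pics/w2k.png")
a=-0.065;X=np.array([np.cos(a),np.sin(a)]);Y=np.array([-X[1],X[0]]);m=np.array([590.3,-36.4])
for sg in (1,-1):
    k=m+52*X+95*sg*Y
    print(k,(proj(C,[[*k,138],[*(k+24*X),138],[*(k-24*X),138],[*k,108]])-[150,10])*3.3)
E
```

```text
[648.36084136  55.02176273] [[ 82.77098313 141.60939094]
 [ 76.44774004  51.30714003]
 [ 88.87725082 227.8724624 ]
 [107.59613341 158.90188627]]
[ 636.01953598 -134.57700357] [[722.15545957 141.6436343 ]
 [731.2002367   51.39174674]
 [713.41731868 227.86823866]
 [686.4749967  158.87625717]]
```

View pics/w2k.png

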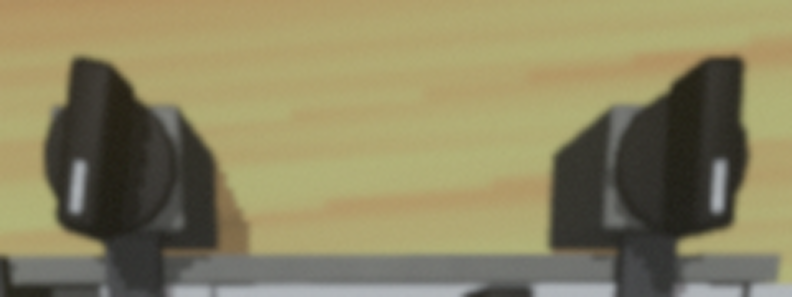

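```bash
python3 - <<'E'
from h import *
s=r.sense();print(s['qpos'].round(3),s['wrist_torque'])
go([648.4,55,175],yaw=-0.215); go([648.4,55,116],yaw=-0.215)
E
```

```text
[-0.028  0.125  1.782 -0.     1.234  1.608] [-0.00052753 -0.01609557 -0.04906279]
row [12.53 -7.67  9.57] [ 0.  -0.1  8.6] n~ 3.0
row [12.52 -7.67 15.47] [ 0.  -0.1  8.6] n~ 4.0
```

>>> jog_arm:
  series:
    - [[12.5,-7.7,6,0,0,-170,4],[12.5,-7.7,6,0,0,-170,4],[12.5,-7.7,6,0,0,-170,4],[12.5,-7.7,6,0,0,-170,4],[12.5,-7.7,6,0,0,-170,4]]

```text
clock: 2.92
eef_pos: [648.4, 56.2, 209.3]
tcp_rot: [-3.141, 0.001, 0.879]
contact_force: [0.4, 0.3, -0.6]
opening: 0.466
```

>>> jog_arm:
  series:
    - [[0,0,0,0,0,-118,4],[0,0,0,0,0,-118,4],[0,0,0,0,0,-118,4],[0,0,0,0,0,-118,4],[0,0,0,0,0,-118,4]]

```text
clock: 3.55
eef_pos: [648.3, 55.9, 210.0]
tcp_rot: [3.142, 0.0, 1.816]
contact_force: [-0.4, 0.4, -0.0]
opening: 0.467
```

>>> jog_arm:
  series:
    - [[0,0,0,0,0,-65,4],[0,0,0,0,0,-65,4],[0,0,0,0,0,-65,4],[0,0,0,0,0,-65,4],[0,0,0,0,0,-65,4]]

```text
clock: 4.18
eef_pos: [648.3, 55.9, 210.0]
tcp_rot: [-3.142, 0.0, 2.754]
contact_force: [-0.1, -0.9, 0.2]
opening: 0.469
```

```bash
python3 - <<'E'
from h import *
s=r.sense();print(s['qpos'].round(3),s['eef_pos'],s['tcp_rot'])
go([648.4,55,116],yaw=2.927)
E
```

```text
[ 0.084  0.389  1.57  -0.     1.183 -1.099] [648.34129271  55.88282745 210.02035523] [-3.14152425e+00  1.14653523e-04  2.75361150e+00]
row [-0.04 -0.08  9.4 ] [-0.   0.  -9.9] n~ 2.0
```

>>> jog_arm:
  series:
    - [[0,0,4,0,0,-10,4],[0,0,4,0,0,-10,4],[0,0,4,0,0,-10,4]]

```text
clock: 4.55
eef_pos: [648.4, 56.2, 171.0]
tcp_rot: [3.141, 0.0, 2.918]
contact_force: [-0.1, -0.4, -0.1]
opening: 0.467
```

```bash
python3 - <<'E'
from h import *
s=r.sense();print(s['qpos'].round(3),s['eef_pos'],s['tcp_rot'])
w=r.grab_frame("wrist");cv2.imwrite("pics/wrist3.png",cv2.cvtColor(w,cv2.COLOR_RGB2BGR))
E
```

```text
[ 0.084  0.424  1.607 -0.     1.11  -1.263] [648.3849689   56.24657607 171.00441856] [3.14149666e+00 4.31711312e-04 2.91836970e+00]
```

View pics/wrist3.png

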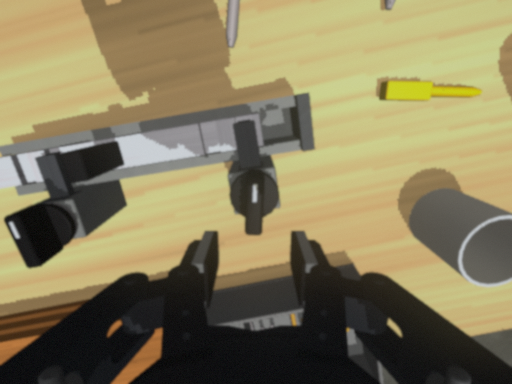

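Knob at (253,205), aligned upright between the fingers (213 to 297). Descending to grip it.

>>> jog_arm:
  series:
    - [[0,0,5.4,0,0,0,4],[0,0,5.4,0,0,0,4],[0,0,5.4,0,0,0,1],[0,0,5.4,0,0,0,1],[0,0,5.4,0,0,0,1]]
  newtons: 40

```text
clock: 5.22
eef_pos: [648.6, 56.6, 117.8]
tcp_rot: [3.141, 0.002, 2.922]
contact_force: [0.4, 0.2, 1.2]
opening: 0.118
```

>>> jog_arm:
  series:
    - [[0,0,0,0,0,0,1],[0,0,0,0,0,8,1],[0,0,0,0,0,15,1],[0,0,0,0,0,15,1]]

```text
clock: 5.72
eef_pos: [647.8, 56.6, 116.4]
tcp_rot: [3.141, 0.0, 2.662]
contact_force: [-0.6, -0.0, 0.0]
opening: 0.116
```

```bash
python3 - <<'E'
from h import *
s=r.sense();print(s['qpos'].round(3),s['eef_pos'],s['tcp_rot'],s['wrist_torque'],s['contact_force'],s['opening']*85)
E
```

```text
[ 0.085  0.481  1.651  0.     1.01  -1.006] [647.75709041  56.56558748 116.43703621] [3.14149829e+00 1.30798189e-04 2.66163058e+00] [-0.03473304 -0.0323879   0.03875427] [-0.6244     -0.03444952  0.04982213] 9.861674441175188
```

```bash
python3 - <<'E'
from h import *
w=r.grab_frame("wrist");cv2.imwrite("pics/wrist4.png",cv2.cvtColor(w,cv2.COLOR_RGB2BGR))
s=r.grab_frame("side");crop(s,150,110,150,110,5,"pics/side4.png")
C=cam("wrist");print(proj(C,[[648.4,55,138],[648.4,55,108],[648,56.5,116]]))
s=dict(eef_pos=np.array([648.38,56.25,171.0]),tcp_rot=[3.14149,0,2.918])
print(proj(cam("wrist",s),[[648.4,55,138],[648.4,55,108]]))
E
```

```text
[[253.44721801 242.4633332 ]
 [253.45310326 222.14072196]
 [255.21246767 225.45901223]]
[[253.27440447 208.31465382]
 [253.29814247 196.38797793]]
```

View pics/wrist4.png

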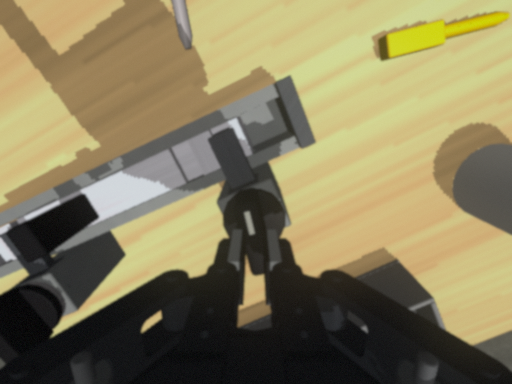

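View pics/side4.png

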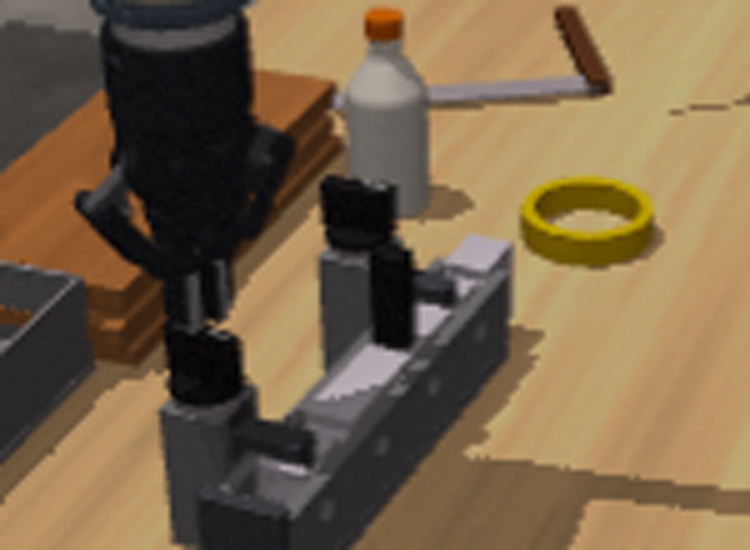

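```bash
python3 - <<'E'
from h import *
C=cam("side")
print((proj(C,[[648.4,55,138],[648.4,55,108],[648,56.5,116],[648,56.5,135]])-[150,110])*5)
s=r.sense()
print((proj(C,[s['eef_pos']])-[150,110])*5)
C=cam("wrist")
a=-0.065;X=np.array([np.cos(a),np.sin(a)]);Y=np.array([-X[1],X[0]]);m=np.array([590.3,-36.4])
for p in [(-26,-150,64),(26,-150,64),(26,145.5,64),(-26,145.5,64),(52,95,108)]:
    q=m+p[0]*X+p[1]*Y
    print(p,proj(C,[[*q,p[2]]]),(proj(cam("side"),[[*q,p[2]]])-[150,110])*5)
E
```

```text
[[199.32809152 322.2082714 ]
 [203.56296905 368.66198821]
 [201.88389344 357.86845788]
 [199.18836624 328.36211938]]
[[202.19809075 357.38846981]]
(-26, -150, 64) [[-39.85105675 230.55586531]] [[507.41982222 266.01199883]]
(26, -150, 64) [[ -2.02882243 278.18534719]] [[433.82412342 250.59984152]]
(26, 145.5, 64) [[299.02859106 148.137007  ]] [[204.72944369 492.44327382]]
(-26, 145.5, 64) [[273.67715406  83.45094046]] [[289.10125368 514.6339418 ]]
(52, 95, 108) [[253.45500099 222.07973673]] [[203.60895196 368.69402311]]
```

```bash
python3 - <<'E'
from h import *
w=load("pics/wrist4.png");crop(w,190,180,130,110,6,"pics/w4c.png")
K,d,_,_=cam("wrist");T=r.calibration("wrist")['T_tool_cam'];C=(K,d,T[:3,:3],T[:3,3])
for z in (0,-10,-20,-40): print(z,(proj(C,[[0,5,z],[0,-5,z],[11,7,z],[-11,7,z]])-[190,180]).round(1)*6)
E
```

```text
0 [[436.8 271.8]
 [344.4 272.4]
 [456.6 177. ]
 [454.2 364.2]]
-10 [[439.8 311.4]
 [342.6 311.4]
 [460.8 211.2]
 [457.8 407.4]]
-20 [[443.4 355.2]
 [340.2 355.2]
 [465.6 250.2]
 [462.6 456. ]]
-40 [[451.8 460.2]
 [334.8 460.2]
 [477.  343.2]
 [472.8 571.8]]
```

View pics/w4c.png

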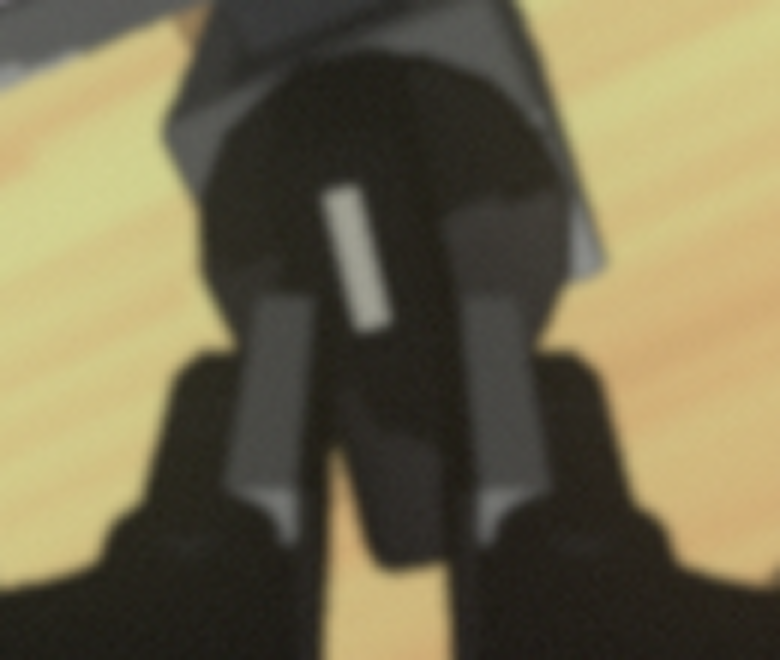

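>>> jog_arm:
  series:
    - [[0,0,0.2,0,0,-10,1.5],[0,0,0.2,0,0,-15,1.5],[0,0,0.2,0,0,-15,0],[0,0,0.2,0,0,-15,0],[0,0,0.2,0,0,-15,0]]
  newtons: 40

```text
clock: 6.45
eef_pos: [647.7, 56.6, 114.3]
tcp_rot: [3.142, 0.0, 2.922]
contact_force: [0.5, 0.1, -0.3]
opening: 0.005
```

>>> jog_arm:
  series:
    - [[0,0,0,0,0,0,0],[0,0,0,0,0,8,0],[0,0,0,0,0,15,0],[0,0,0,0,0,15,0]]

```text
clock: 6.95
eef_pos: [647.7, 56.5, 114.3]
tcp_rot: [3.142, -0.0, 2.661]
contact_force: [0.1, 0.3, -0.2]
opening: -0.003
```

```bash
python3 - <<'E'
from h import *
s=r.sense();print(s['qpos'].round(3),s['eef_pos'],s['tcp_rot'],s['wrist_torque'],s['contact_force'],s['opening']*85)
w=r.grab_frame("wrist");crop(w,170,150,170,130,4.5,"pics/w5c.png")
E
```

```text
[ 0.085  0.483  1.652  0.     1.006 -1.006] [647.6938109   56.54748255 114.27989106] [ 3.14157435e+00 -1.53760955e-05  2.66142335e+00] [-0.02569585 -0.01512515  0.03259755] [ 0.07707068  0.30685608 -0.22822636] -0.2562910801307077
```

View pics/w5c.png

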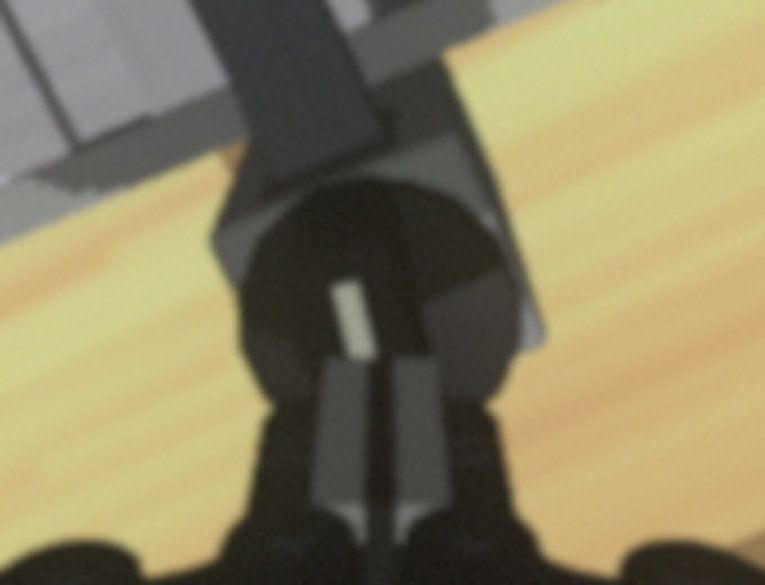

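```bash
python3 - <<'E'
from h import *
C2=cam("wrist",S("s2.npy"))
C3=cam("wrist",dict(eef_pos=np.array([648.38,56.25,171.0]),tcp_rot=[3.14149,0.0004,2.918]))
C5=cam("wrist")
m2=(77/3.3+150,187/3.3+10); m5=(352/4.5+170,320/4.5+150)
print(triang([(C2,m2),(C3,(255,195))]),triang([(C2,m2),(C5,m5)]),triang([(C3,(255,195)),(C5,m5)]),triang([(C2,m2),(C3,(255,195)),(C5,m5)]))
# fingertips: side cam vs wrist cam
f=lambda p,k,o:(p[0]/k+o[0],p[1]/k+o[1])
print(triang([(C5,(252.4,229)),(cam("side"),f((205,318),5,(150,110)))]))
s=r.grab_frame("side");crop(s,150,110,150,110,5,"pics/side5.png")
E
```

```text
[635.68418881  58.55362423 143.45779405] [635.0152505   59.16253569 137.98749252] [639.48928198  57.48181335 128.71305169] [635.76663798  58.98846011 139.27865931]
[639.11608134  60.82720891 145.09780039]
```

View pics/side5.png

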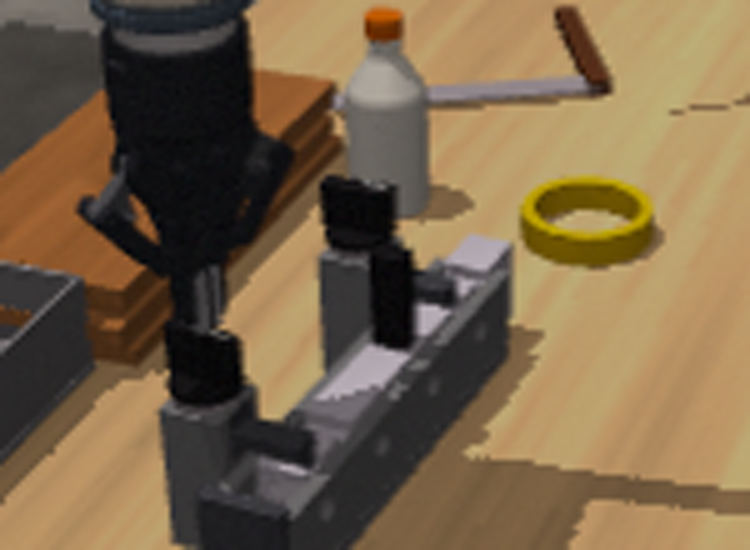

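The side and wrist views both put the closed fingertips near z≈145, above the knob top at 138, even though the TCP reads 114. I'll open, realign and go lower carefully, watching the force.

>>> jog_arm:
  series:
    - [[0,0,0,0,0,-10,3],[0,0,0,0,0,-15,3],[0,0,0.8,0,0,-15,3],[0,0,1.5,0,0,-15,3],[0,0,1.5,0,0,-15,3]]
  newtons: 40

```text
clock: 7.68
eef_pos: [647.0, 56.5, 98.2]
tcp_rot: [-3.141, -0.002, 2.922]
contact_force: [-0.2, -0.3, 0.3]
opening: 0.349
```

```bash
python3 - <<'E'
from h import *
s=r.sense();print(s['clock'],s['eef_pos'],s['tcp_rot'],s['wrist_torque'],s['contact_force'],s['opening']*85)
w=r.grab_frame("wrist");crop(w,170,150,170,130,4.5,"pics/w6c.png")
s=r.grab_frame("side");crop(s,150,110,150,110,5,"pics/side6.png")
E
```

```text
7.675 [646.96471668  56.51295038  98.17033571] [-3.14107555e+00 -1.71239163e-03  2.92192518e+00] [-0.00370685 -0.00639972 -0.03479508] [-0.20162564 -0.33084745  0.29974487] 29.63281813557468
```

View pics/w6c.png

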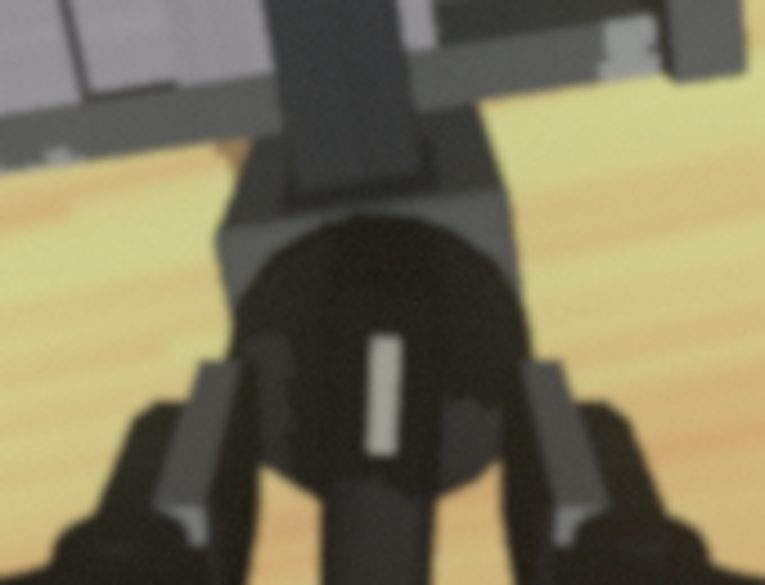

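View pics/side6.png

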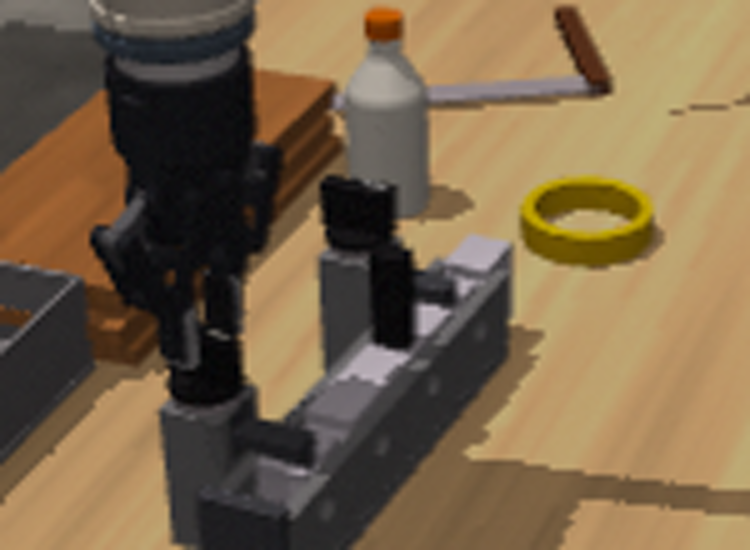

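>>> jog_arm:
  series:
    - [[0,0,0.5,0,0,0,3],[0,0,1,0,0,0,3],[0,0,1,0,0,0,0],[0,0,1,0,0,0,0],[0,0,1,0,0,0,0]]
  newtons: 40

```text
clock: 8.4
eef_pos: [647.4, 56.4, 88.8]
tcp_rot: [-3.141, -0.001, 2.923]
contact_force: [1.7, -0.3, -6.9]
opening: 0.155
```

>>> jog_arm:
  series:
    - [[0,0,0,0,0,0,0],[0,0,0,0,0,8,0],[0,0,0,0,0,15,0],[0,0,0,0,0,15,0]]

```text
clock: 8.9
eef_pos: [647.4, 56.5, 88.8]
tcp_rot: [-3.141, -0.001, 2.661]
contact_force: [1.4, -1.7, -9.1]
opening: 0.154
```

```bash
python3 - <<'E'
from h import *
s=r.sense();print(s['qpos'].round(3),s['eef_pos'],s['tcp_rot'],s['wrist_torque'],s['contact_force'],s['opening']*85)
w=r.grab_frame("wrist");crop(w,170,150,170,130,4.5,"pics/w7c.png")
s=r.grab_frame("side");crop(s,150,110,150,110,5,"pics/side7.png")
E
```

```text
[ 0.085  0.513  1.669  0.     0.96  -1.006] [647.39780174  56.53931189  88.79408259] [-3.14126875e+00 -6.05620550e-04  2.66144934e+00] [-0.18029123 -0.24109041 -0.08689428] [ 1.40348381 -1.69553304 -9.10273465] 13.060910961442021
```

View pics/w7c.png

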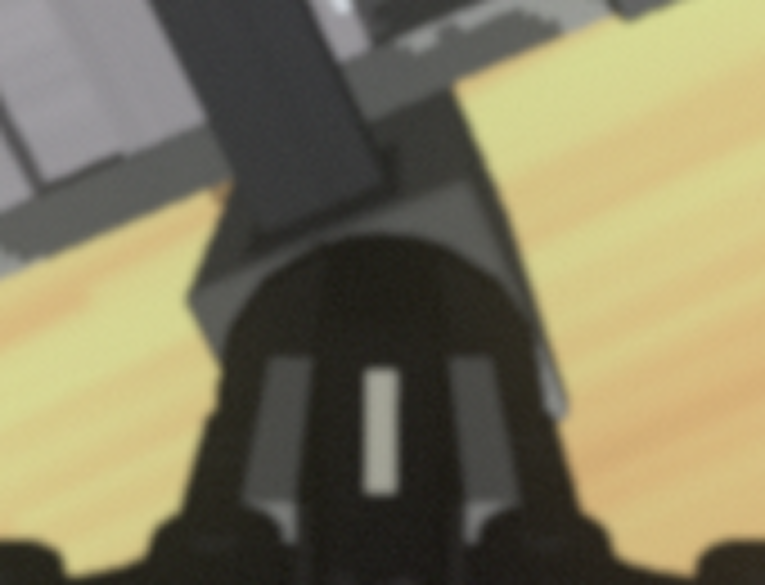

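View pics/side7.png

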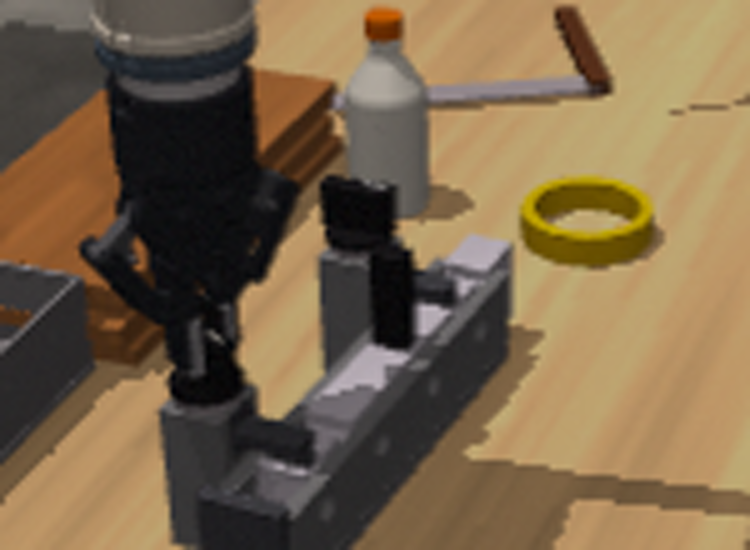

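The knob is gripped (13 mm), and its mark turned with the gripper 0.26 rad clockwise at about 0.09 Nm. That is more than the 0.2 rad maximum start value, so clockwise undoes the left clamp. Continuing.

>>> jog_arm:
  series:
    - [[0,0,0,0,0,10,0],[0,0,0,0,0,20,0],[0,0,0,0,0,30,0],[0,0,0,0,0,40,0],[0,0,0,0,0,50,0]]

```text
clock: 9.62
eef_pos: [647.9, 56.9, 88.8]
tcp_rot: [3.141, -0.0, 1.785]
contact_force: [3.2, 1.6, -12.5]
opening: 0.152
```

>>> jog_arm:
  series:
    - [[0,0,0,0,0,10,0],[0,0,0,0,0,20,0],[0,0,0,0,0,30,0],[0,0,0,0,0,40,0],[0,0,0,0,0,50,0]]

```text
clock: 10.25
eef_pos: [648.4, 56.7, 88.8]
tcp_rot: [3.141, -0.001, 0.912]
contact_force: [5.1, -0.4, -14.3]
opening: 0.15
```

>>> jog_arm:
  series:
    - [[0,0,0,0,0,9,0],[0,0,0,0,0,18,0],[0,0,0,0,0,18,0]]

```text
clock: 10.62
eef_pos: [648.5, 56.6, 88.8]
tcp_rot: [3.141, -0.001, 0.601]
contact_force: [5.3, -1.0, -14.3]
opening: 0.154
```

```bash
python3 - <<'E'
from h import *
s=r.sense();print(s['qpos'].round(3),s['eef_pos'],s['tcp_rot'],s['wrist_torque'],s['contact_force'],s['opening']*85)
w=r.grab_frame("wrist");cv2.imwrite("pics/wrist8.png",cv2.cvtColor(w,cv2.COLOR_RGB2BGR))
E
```

```text
[ 0.085  0.513  1.668 -0.     0.959  1.054] [648.53767384  56.55956149  88.8254227 ] [ 3.14078150e+00 -1.29792491e-03  6.01415357e-01] [-0.13727163 -1.03418174 -0.05916191] [  5.28562018  -0.95817898 -14.33761307] 13.072007154470159
```

View pics/wrist8.png

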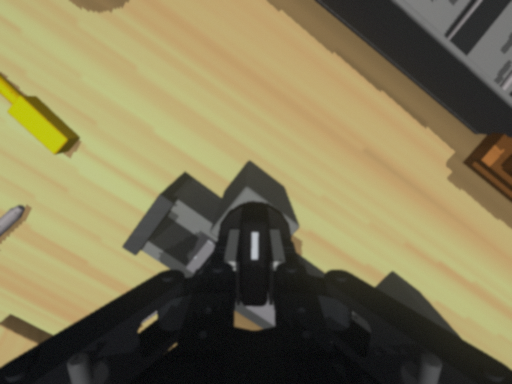

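>>> jog_arm:
  series:
    - [[0,0,0,0,0,0,4],[0,0,0,0,0,0,4],[0,0,-3,0,0,0,4],[0,0,-6,0,0,0,4],[0,0,-6,0,0,0,4]]

```text
clock: 11.3
eef_pos: [649.7, 56.8, 152.7]
tcp_rot: [3.139, -0.005, 0.602]
contact_force: [0.4, 0.5, -0.3]
opening: 0.467
```

```bash
python3 - <<'E'
from h import *
s=r.sense();print(s['eef_pos'],s['tcp_rot'],s['contact_force'],s['opening']*85)
go([636.2,-133,148],yaw=-0.04)
s=r.grab_frame("side");crop(s,150,110,150,110,5,"pics/side9.png")
E
```

```text
[649.74406608  56.83375292 152.68319258] [ 3.13893157 -0.00491287  0.60200004] [ 0.39660906  0.46853834 -0.34113149] 39.660452675841036
row [-11.87  14.88   0.45] [ 0.1 -0.3 36.8] n~ 4.0
```

View pics/side9.png

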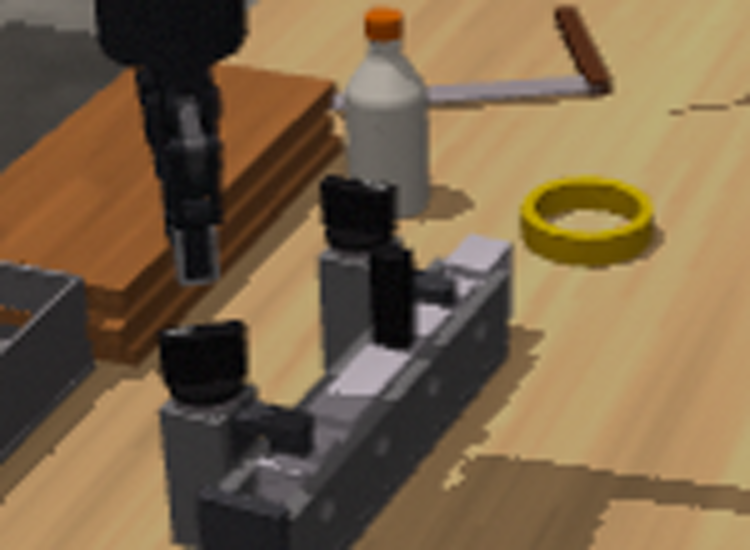

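>>> jog_arm:
  series:
    - [[-11.9,14.9,0,0,0,36.8,4],[-11.9,14.9,0,0,0,36.8,4],[-11.9,14.9,0,0,0,36.8,4],[-11.9,14.9,0,0,0,36.8,4],[-11.9,14.9,0,0,0,36.8,4]]

```text
clock: 11.98
eef_pos: [633.1, -134.3, 148.3]
tcp_rot: [-3.141, 0.001, -0.042]
contact_force: [-0.0, 0.9, 0.5]
opening: 0.471
```

```bash
python3 - <<'E'
from h import *
s=r.sense();print(s['eef_pos'],s['tcp_rot'],s['contact_force'],s['opening']*85)
w=r.grab_frame("wrist");cv2.imwrite("pics/wrist10.png",cv2.cvtColor(w,cv2.COLOR_RGB2BGR))
E
```

```text
[ 633.06892714 -134.32617279  148.3008029 ] [-3.14117816e+00  1.48036544e-03 -4.16320745e-02] [-0.03313945  0.86243447  0.48957909] 40.064638736058576
```

View pics/wrist10.png

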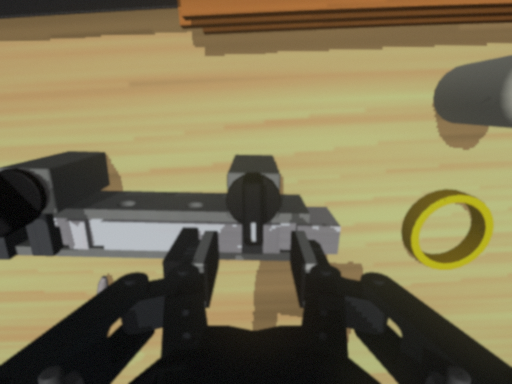

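Right knob centred at (253,215) and aligned. Descending to grip it.

>>> jog_arm:
  series:
    - [[0.3,0,3,0,0,0,3.5],[0.3,0,5.8,0,0,0,3.5],[0.3,0,5.9,0,0,0,3],[0.3,0,5.9,0,0,0,0],[0.3,0,5.9,0,0,0,0]]
  newtons: 40

```text
clock: 12.65
eef_pos: [637.2, -133.4, 91.0]
tcp_rot: [-3.141, -0.001, -0.04]
contact_force: [-0.4, 1.5, -4.4]
opening: 0.155
```

>>> jog_arm:
  series:
    - [[0,0,0,0,0,0,0],[0,0,0,0,0,0,0],[0,0,0,0,0,-8,0],[0,0,0,0,0,-15,0],[0,0,0,0,0,-15,0]]

```text
clock: 13.28
eef_pos: [637.2, -133.2, 90.9]
tcp_rot: [-3.141, -0.001, 0.22]
contact_force: [-1.3, 5.5, 2.9]
opening: 0.158
```

```bash
python3 - <<'E'
from h import *
s=r.sense();print(s['qpos'].round(3),s['eef_pos'],s['tcp_rot'],s['wrist_torque'],s['contact_force'],s['opening']*85)
w=r.grab_frame("wrist");crop(w,170,150,170,130,4.5,"pics/w11c.png")
E
```

```text
[-2.090e-01  5.110e-01  1.666e+00  1.000e-03  9.640e-01  1.141e+00] [ 637.16404834 -133.22256419   90.91249428] [-3.14099649e+00 -8.43790908e-04  2.19879079e-01] [1.06040147 0.16828178 0.06736213] [-1.31028566  5.48609901  2.93695876] 13.408634370111775
```

View pics/w11c.png

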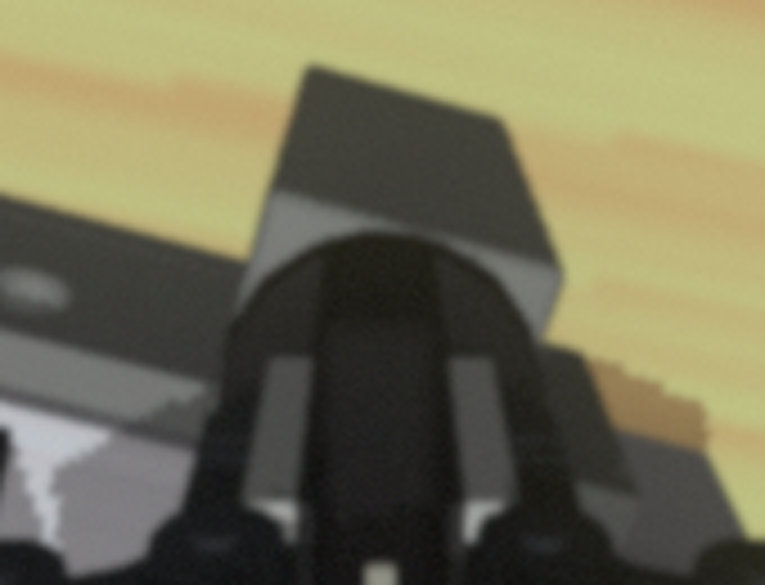

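The knob turns anticlockwise freely (0.26 rad, low torque), so the right clamp is the right-hand thread. Continuing.

>>> jog_arm:
  series:
    - [[0,0,0,0,0,-10,0],[0,0,0,0,0,-20,0],[0,0,0,0,0,-30,0],[0,0,0,0,0,-40,0],[0,0,0,0,0,-50,0]]

```text
clock: 13.95
eef_pos: [636.5, -132.5, 90.9]
tcp_rot: [-3.14, -0.001, 1.095]
contact_force: [-3.3, 8.7, 5.3]
opening: 0.154
```

>>> jog_arm:
  series:
    - [[0,0,0,0,0,-10,0],[0,0,0,0,0,-20,0],[0,0,0,0,0,-30,0],[0,0,0,0,0,-40,0],[0,0,0,0,0,-50,0]]

```text
clock: 14.58
eef_pos: [635.6, -132.6, 90.8]
tcp_rot: [-3.14, -0.003, 1.968]
contact_force: [-6.1, 8.0, 6.6]
opening: 0.155
```

>>> jog_arm:
  series:
    - [[0,0,0,0,0,-9,0],[0,0,0,0,0,-18,0],[0,0,0,0,0,-18,0]]

```text
clock: 14.95
eef_pos: [635.3, -132.8, 90.8]
tcp_rot: [-3.14, -0.003, 2.279]
contact_force: [-8.1, 7.6, 8.0]
opening: 0.147
```

```bash
python3 - <<'E'
from h import *
s=r.sense();print(s['qpos'].round(3),s['eef_pos'],s['tcp_rot'],s['wrist_torque'],s['contact_force'],s['opening']*85)
w=r.grab_frame("wrist");cv2.imwrite("pics/wrist12.png",cv2.cvtColor(w,cv2.COLOR_RGB2BGR))
E
```

```text
[-2.090e-01  5.110e-01  1.667e+00  1.000e-03  9.670e-01 -9.180e-01] [ 635.31607109 -132.77146161   90.83269646] [-3.14028518e+00 -3.05572366e-03  2.27934049e+00] [1.16944354 1.27136601 0.06188064] [-8.05319975  7.57502188  7.96687957] 12.496387047099752
```

View pics/wrist12.png

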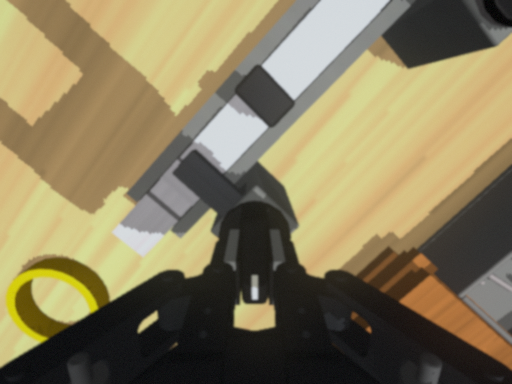

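>>> jog_arm:
  series:
    - [[0,0,0,0,0,0,4],[0,0,0,0,0,0,4],[0,0,-3,0,0,0,4],[0,0,-6,0,0,0,4],[0,0,-6,0,0,0,4]]

```text
clock: 15.62
eef_pos: [639.0, -134.6, 153.1]
tcp_rot: [3.139, 0.005, 2.279]
contact_force: [0.1, -0.3, -0.5]
opening: 0.464
```

```bash
python3 - <<'E'
from h import *
s=r.sense();print(s['eef_pos'],s['tcp_rot'],s['contact_force'],s['opening']*85)
go([588.5,-70.5,140],yaw=3.077)
E
```

```text
[ 638.96837221 -134.55688895  153.09005163] [3.13855147 0.00455892 2.27917535] [ 0.12629047 -0.31421234 -0.45117304] 39.42785056926117
row [8.15 0.33 1.27] [  0.1   0.3 -45.7] n~ 5.0
```

>>> jog_arm:
  series:
    - [[8.1,0.3,0,0,0,-45.7,4],[8.1,0.3,0,0,0,-45.7,4],[8.1,0.3,0,0,0,-45.7,4],[8.1,0.3,0,0,0,-45.7,4],[8.1,0.3,0,0,0,-45.7,4]]

```text
clock: 16.25
eef_pos: [586.0, -70.5, 149.4]
tcp_rot: [-3.141, -0.001, 3.081]
contact_force: [0.4, -0.2, 1.3]
opening: 0.466
```

```bash
python3 - <<'E'
from h import *
s=r.sense();print(s['eef_pos'],s['tcp_rot'],s['contact_force'],s['opening']*85)
w=r.grab_frame("wrist");cv2.imwrite("pics/wrist13.png",cv2.cvtColor(w,cv2.COLOR_RGB2BGR))
s=r.grab_frame("side");crop(s,150,110,150,110,5,"pics/side13.png")
E
```

```text
[586.03044059 -70.48338005 149.44385879] [-3.14132976e+00 -7.19451084e-04  3.08077153e+00] [ 0.36956651 -0.20120115  1.29480864] 39.64761679128081
```

View pics/wrist13.png

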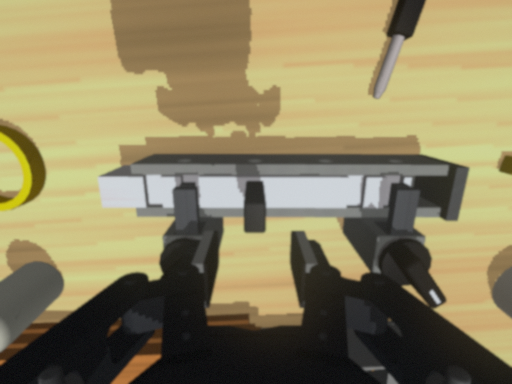

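View pics/side13.png

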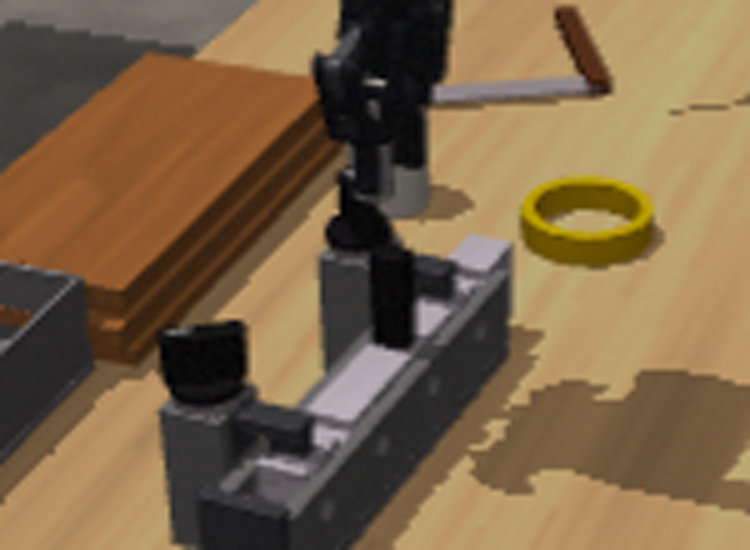

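>>> jog_arm:
  series:
    - [[0,0,4,0,0,0,3.5],[0,0,7.3,0,0,0,3.5],[0,0,7.3,0,0,0,3],[0,0,7.3,0,0,0,0],[0,0,7.3,0,0,0,0]]
  newtons: 40

```text
clock: 16.98
eef_pos: [586.6, -70.4, 77.9]
tcp_rot: [-3.142, 0.001, 3.078]
contact_force: [0.7, 0.5, -7.8]
opening: 0.178
```

>>> jog_arm:
  series:
    - [[0,0,0,0,0,0,0],[0,-0.5,0,0,0,0,0],[0,-1,0,0,0,0,0],[0,-1.5,0,0,0,0,0]]

```text
clock: 17.48
eef_pos: [585.9, -85.4, 77.8]
tcp_rot: [3.141, 0.001, 3.078]
contact_force: [0.4, 5.0, -1.7]
opening: 0.178
```

```bash
python3 - <<'E'
from h import *
s=r.sense();print(s['qpos'].round(3),s['eef_pos'],s['tcp_rot'],s['wrist_torque'],s['contact_force'],s['opening']*85)
w=r.grab_frame("wrist");cv2.imwrite("pics/wrist14.png",cv2.cvtColor(w,cv2.COLOR_RGB2BGR))
E
```

```text
[-1.480e-01  4.500e-01  1.809e+00  1.000e-03  8.820e-01 -1.655e+00] [585.94244227 -85.35366602  77.84997511] [3.14099505e+00 1.11840009e-03 3.07758058e+00] [ 0.68261963 -0.02337331  0.00378077] [ 0.41857671  5.01892201 -1.69205331] 15.09826675429017
```

View pics/wrist14.png

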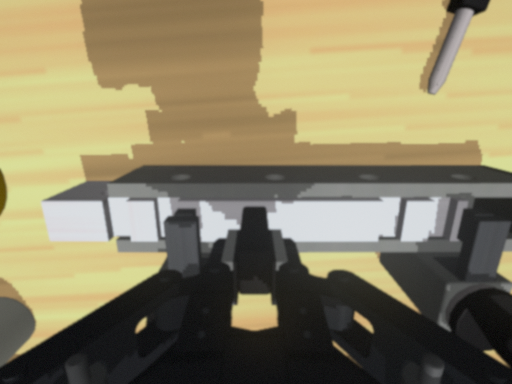

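I moved it the wrong way (-y) by 15 mm. It slid freely, so no harm done; reversing.

>>> jog_arm:
  series:
    - [[0,1,0,0,0,0,0],[0,2,0,0,0,0,0],[0,3,0,0,0,0,0],[0,3.9,0,0,0,0,0],[0,4.5,0,0,0,0,0]]

```text
clock: 18.15
eef_pos: [588.8, -41.3, 77.8]
tcp_rot: [-3.14, 0.001, 3.078]
contact_force: [-0.9, -6.6, 1.3]
opening: 0.178
```

>>> jog_arm:
  series:
    - [[0,0.15,0,0,0,0,0],[0,0.3,0,0,0,0,0],[0,0.4,0,0,0,0,0]]

```text
clock: 18.52
eef_pos: [589.0, -37.6, 77.8]
tcp_rot: [-3.14, 0.001, 3.078]
contact_force: [-0.1, -5.9, 3.0]
opening: 0.178
```

>>> jog_arm:
  series:
    - [[0,0.1,0,0,0,0,0],[0,0.2,0,0,0,0,0],[0,0.2,0,0,0,0,0]]

```text
clock: 18.9
eef_pos: [589.1, -35.6, 77.8]
tcp_rot: [-3.14, 0.001, 3.078]
contact_force: [-0.8, -6.2, 1.8]
opening: 0.178
```

>>> jog_arm:
  series:
    - [[0,0.1,0,0,0,0,0],[0,0.2,0,0,0,0,0],[0,0.2,0,0,0,0,0]]

```text
clock: 19.27
eef_pos: [589.2, -34.8, 77.8]
tcp_rot: [-3.138, 0.001, 3.079]
contact_force: [-1.0, -12.6, 2.2]
opening: 0.18
```

>>> jog_arm:
  series:
    - [[0,0.15,0,0,0,0,0],[0,0.15,0,0,0,0,0]]

```text
clock: 19.52
eef_pos: [589.3, -34.8, 78.0]
tcp_rot: [-3.136, 0.001, 3.079]
contact_force: [-2.3, -18.8, 3.1]
opening: 0.174
```

```bash
python3 - <<'E'
from h import *
w=r.grab_frame("wrist");cv2.imwrite("pics/wrist15.png",cv2.cvtColor(w,cv2.COLOR_RGB2BGR))
s=r.grab_frame("side");crop(s,150,110,150,110,5,"pics/side15.png")
E
```

```text
(no output)
```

View pics/wrist15.png

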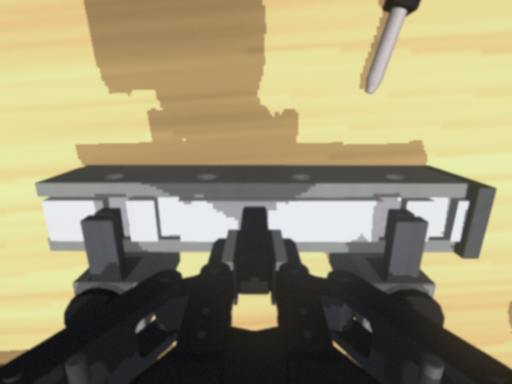

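View pics/side15.png

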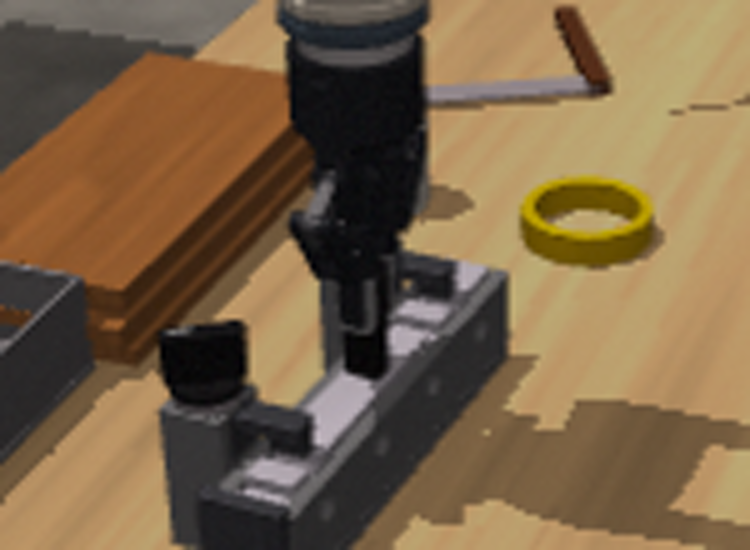

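>>> jog_arm:
  series:
    - [[0,-0.35,0,0,0,0,0],[0,-0.35,0,0,0,0,0]]

```text
clock: 19.88
eef_pos: [589.2, -35.0, 77.8]
tcp_rot: [-3.141, 0.001, 3.078]
contact_force: [-0.6, -3.1, 4.8]
opening: 0.181
```

```bash
python3 - <<'E'
from h import *
s=r.sense();print(s['eef_pos'],s['contact_force'])
C=cam("side")
for z in (68,80,90,100,110,132): print(z,((proj(C,[[579,-26.8,z],[589.3,-26.8,z]])-[150,110])*5).round())
E
```

```text
[589.23438726 -34.98913423  77.82874206] [-0.6491654  -3.0840528   4.81284071]
68 [[378. 378.]
 [362. 375.]]
80 [[377. 360.]
 [361. 357.]]
90 [[377. 346.]
 [360. 343.]]
100 [[376. 331.]
 [360. 328.]]
110 [[375. 316.]
 [359. 313.]]
132 [[374. 283.]
 [357. 280.]]
```

>>> jog_arm:
  series:
    - [[0,0,0,0,0,0,3.5],[0,0,0,0,0,0,3.5],[0,0,-3,0,0,0,3.5],[0,0,-7,0,0,0,4.5],[0,0,-7,0,0,0,4.5]]

```text
clock: 20.5
eef_pos: [590.8, -34.3, 150.3]
tcp_rot: [3.141, 0.005, 3.078]
contact_force: [0.5, -0.2, -1.0]
opening: 0.529
```

```bash
python3 - <<'E'
from h import *
s=r.sense();print(s['eef_pos'],s['tcp_rot'],s['contact_force'],s['opening']*85)
go([429,88,100],yaw=np.pi-0.30)
E
```

```text
[590.83598007 -34.27711285 150.28310607] [3.14146777 0.00543913 3.07820359] [ 0.48928755 -0.15255231 -1.04614478] 44.92362466571563
row [16.95 11.18  4.94] [ 0.   0.3 13.6] n~ 4.0
```

>>> jog_arm:
  series:
    - [[8,5,0,0,0,10,4.5],[17,11.2,2,0,0,13.6,4.5],[17,11.2,5,0,0,13.6,4.5],[17,11.2,5,0,0,13.6,4.5],[17,11.2,5,0,0,13.6,4.5]]

```text
clock: 21.12
eef_pos: [423.6, 88.7, 96.0]
tcp_rot: [-3.14, -0.003, 2.843]
contact_force: [0.6, 0.5, 0.1]
opening: 0.526
```

```bash
python3 - <<'E'
from h import *
s=r.sense();print(s['eef_pos'],s['tcp_rot'],s['contact_force'],s['opening']*85)
np.save("s16.npy",np.r_[s['eef_pos'],s['tcp_rot']])
w=r.grab_frame("wrist");cv2.imwrite("pics/wrist16.png",cv2.cvtColor(w,cv2.COLOR_RGB2BGR))
C=cam("wrist");print(proj(C,[[405.8,92.7,10],[451,80,10],[505.4,61.5,10]]))
t=r.grab_frame("top");cv2.imwrite("pics/top16.png",cv2.cvtColor(t,cv2.COLOR_RGB2BGR))
E
```

```text
[423.59273348  88.70190123  95.98917125] [-3.14004067e+00 -3.02458720e-03  2.84282095e+00] [0.58997239 0.53092314 0.12067068] 44.70596512940414
[[252.80368256 167.63861293]
 [254.08360651 214.9646191 ]
 [252.49357556 266.78394934]]
```

View pics/wrist16.png

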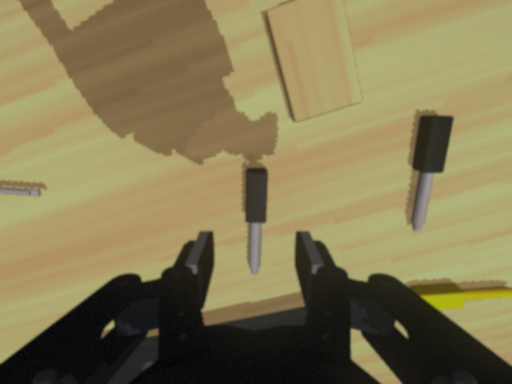

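View pics/top16.png

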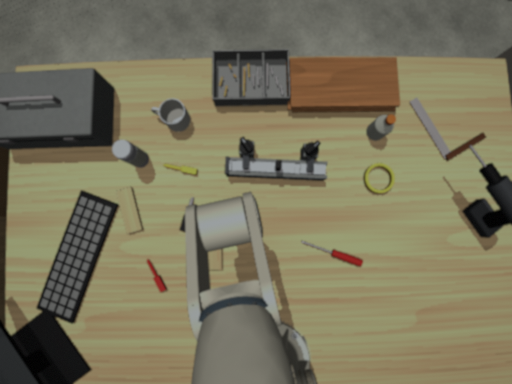

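```bash
python3 - <<'E'
from h import *
C=cam("wrist",S("s16.npy"))
w=load("pics/wrist16.png");crop(w,210,150,90,130,4.5,"pics/w16c.png")
print(back(C,[(257,168.5),(256.5,195),(256,221)],20).round(1),back(C,[(254.5,272)],10).round(1))
E
```

```text
[[403.3  96.9  20. ]
 [426.7  89.3  20. ]
 [451.   81.4  20. ]] [[509.   62.1  10. ]]
```

View pics/w16c.png

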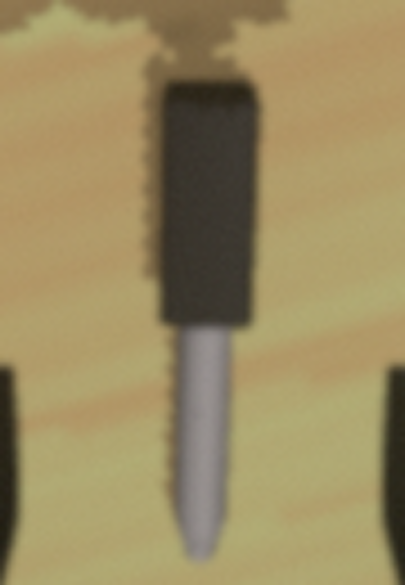

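```bash
python3 - <<'E'
from h import *
go([421.5,91,0],yaw=2.827)
E
```

```text
row [0.6  0.11 9.73] [0.  0.  0.8] n~ 2.0
```

>>> jog_arm:
  series:
    - [[0.6,0.1,4,0,0,0.8,4],[0.6,0.1,8,0,0,0.8,4],[0.6,0.1,9.7,0,0,0.8,4],[0.6,0.1,9.7,0,0,0.8,4]]

```text
clock: 21.72
eef_pos: [421.2, 90.3, -0.5]
tcp_rot: [-3.141, -0.001, 2.826]
contact_force: [-0.1, 0.0, 0.4]
opening: 0.471
```

```bash
python3 - <<'E'
from h import *
s=r.sense();print(s['eef_pos'],s['tcp_rot'],s['contact_force'],s['opening']*85)
w=r.grab_frame("wrist");crop(w,130,100,260,190,3,"pics/w17c.png")
s=r.grab_frame("side");crop(s,180,150,150,130,4.5,"pics/side17.png")
E
```

```text
[421.16011605  90.27109956  -0.49579068] [-3.14081333e+00 -1.22028680e-03  2.82560406e+00] [-0.09787725  0.01550623  0.43080678] 40.05191528234489
```

View pics/w17c.png

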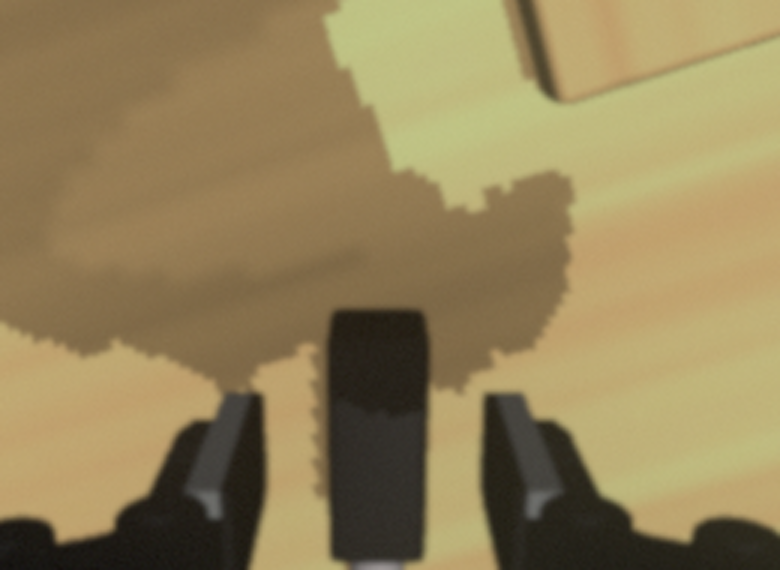

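View pics/side17.png

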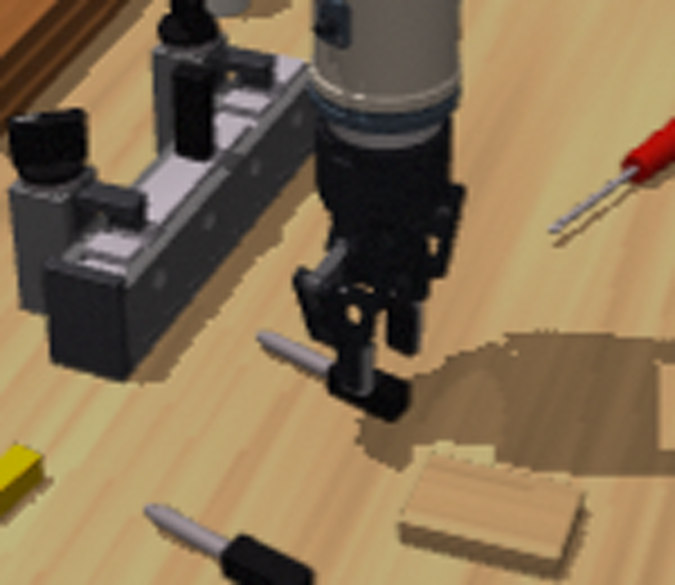

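>>> jog_arm:
  series:
    - [[0,0,1,0,0,0,3.3],[0,0,1.6,0,0,0,3.3],[0,0,1.9,0,0,0,3.3],[0,0,1.9,0,0,0,3.3]]
  newtons: 60

```text
clock: 22.32
eef_pos: [420.5, 90.9, -18.9]
tcp_rot: [-3.141, -0.0, 2.827]
contact_force: [-1.0, -0.2, -0.5]
opening: 0.388
```

```bash
python3 - <<'E'
from h import *
s=r.grab_frame("side");crop(s,180,150,150,130,4.5,"pics/side18.png")
E
```

```text
(no output)
```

View pics/side18.png

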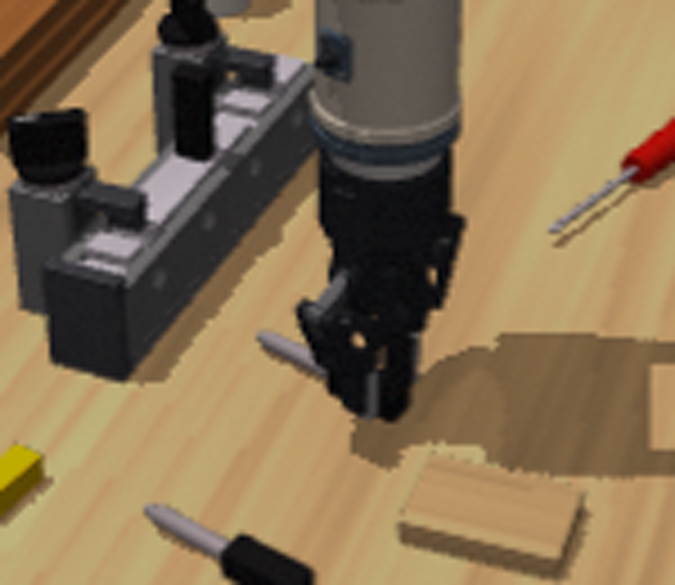

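>>> jog_arm:
  series:
    - [[0,0,0,0,0,0,0],[0,0,0,0,0,0,0],[0,0,0,0,0,0,0]]
  newtons: 60

```text
clock: 22.75
eef_pos: [420.9, 91.0, -18.4]
tcp_rot: [3.141, 0.0, 2.827]
contact_force: [-1.4, 0.6, 5.4]
opening: 0.216
```

>>> jog_arm:
  series:
    - [[0,0,-2,0,0,0,0],[0,0,-5,0,0,0,0],[0,0,-5,0,0,0,0]]

```text
clock: 23.12
eef_pos: [422.2, 91.2, 32.8]
tcp_rot: [3.14, 0.003, 2.827]
contact_force: [-0.1, -0.1, -1.9]
opening: 0.214
```

```bash
python3 - <<'E'
from h import *
s=r.sense();print(s['eef_pos'],s['tcp_rot'],s['contact_force'],s['opening']*85)
w=r.grab_frame("wrist");crop(w,130,100,260,190,3,"pics/w19c.png")
s=r.grab_frame("side");crop(s,180,130,150,130,4.5,"pics/side19.png")
E
```

```text
[422.20477887  91.23835699  32.78778602] [3.1396989  0.00328923 2.82667859] [-0.12889097 -0.13153932 -1.92658475] 18.151556243341116
```

View pics/side19.png

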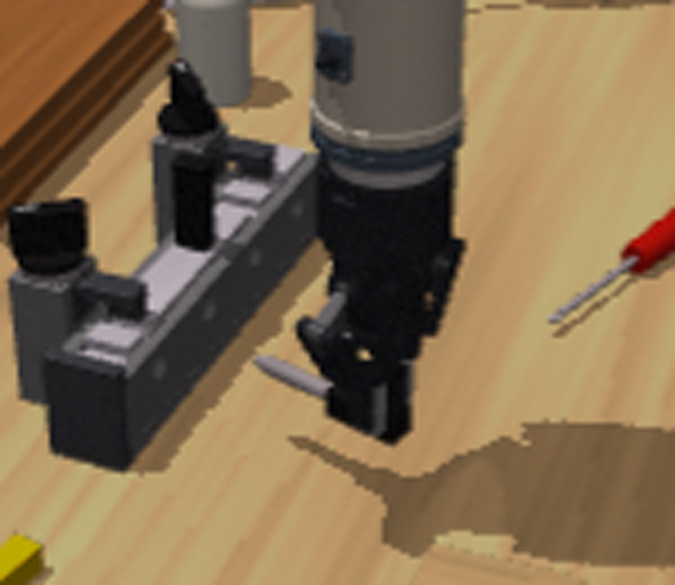

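View pics/w19c.png

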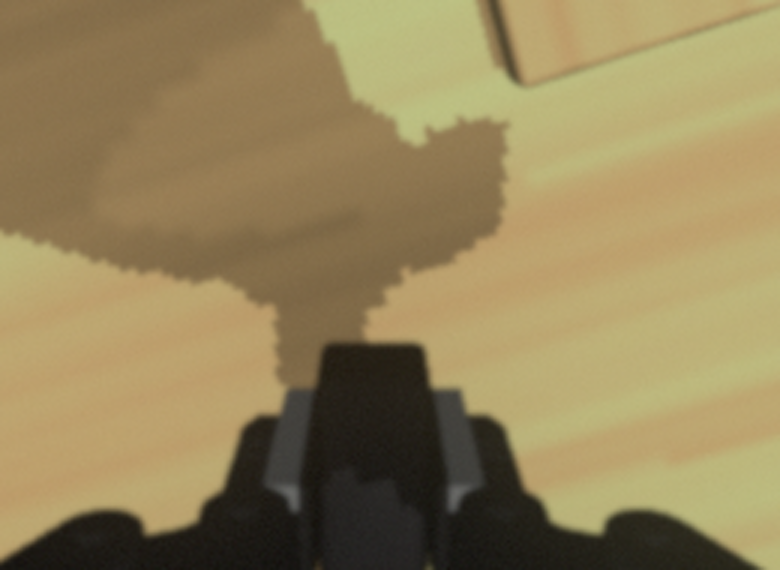

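```bash
python3 - <<'E'
from h import *
s=r.sense();C=cam("side")
d=np.array([np.cos(2.827-np.pi),np.sin(2.827-np.pi),0])
c=s['eef_pos']+6.5*d+[0,0,28.4]
for dz in (-8,-4,0,4): print(dz,((proj(C,[c+85*d+[0,0,dz],c+25*d+[0,0,dz*.25]])-[180,130])*4.5).round())
# targets
a=-0.065;X=np.array([np.cos(a),np.sin(a)]);Y=np.array([-X[1],X[0]]);m=np.array([590.3,-34.9])
for y in (-105,105): print(y, m+y*Y-26*X, 'pregrasp tcp', m+y*Y+(-51-75-6.5)*X,'home tcp', m+y*Y+(-51-6.5)*X)
q=m-105*Y-132.5*X
go([*q,60],yaw=np.pi+a)
E
```

```text
-8 [[258. 368.]
 [337. 396.]]
-4 [[258. 362.]
 [337. 394.]]
0 [[258. 357.]
 [337. 393.]]
4 [[258. 351.]
 [337. 391.]]
-105 [ 557.53471059 -137.98945538] pregrasp tcp [ 451.25961264 -131.07182894] home tcp [ 526.10123091 -135.94339685]
105 [571.17510074  71.5670758 ] pregrasp tcp [464.90000279  78.48470223] home tcp [539.74162107  73.61313432]
row [ -9.78 -20.16  -2.89] [  0.    0.  -14.3] n~ 4.0
```

```bash
python3 - <<'E'
from h import *
w=load("pics/wrist15.png")
crop(w,80,160,350,40,2.2,"pics/w15h.png")
C=cam("wrist",dict(eef_pos=np.array([589.3,-34.8,78.0]),tcp_rot=[-3.136,0.001,3.079]))
K,d,R,o=C
a=-0.065;X=np.array([np.cos(a),np.sin(a),0]);Y=np.array([-X[1],X[0],0]);m=np.array([590.3,-34.9,0])
for px in [(114.5,177),(207.5,177),(301,177),(395,177)]:
    p=cv2.undistortPoints(np.array(px,float).reshape(1,1,2),K,d).reshape(2);v=R@np.r_[p,1]
    t=((m-26*X-o)@X)/(v@X);P=o+t*v-m;print((P@X).round(1),(P@Y).round(1),P[2].round(1))
E
```

```text
-26.0 -102.4 49.0
-26.0 -34.7 48.2
-26.0 33.4 47.2
-26.0 102.8 46.0
```

View pics/w15h.png

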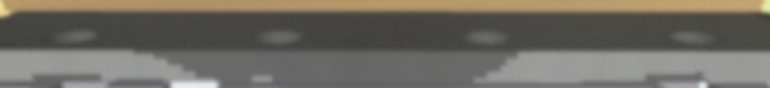

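>>> jog_arm:
  series:
    - [[-9.8,-20.2,-2.9,0,0,-14.3,0],[-9.8,-20.2,-2.9,0,0,-14.3,0],[-9.8,-20.2,-2.9,0,0,-14.3,0],[-9.8,-20.2,-2.9,0,0,-14.3,0],[-9.8,-20.2,-2.9,0,0,-14.3,0]]

```text
clock: 23.85
eef_pos: [451.7, -134.5, 59.7]
tcp_rot: [-3.141, 0.0, 3.072]
contact_force: [-0.5, -0.1, -0.6]
opening: 0.213
```

```bash
python3 - <<'E'
from h import *
s=r.sense();print(s['eef_pos'],s['tcp_rot'])
go([451.3,-131.1,17.6],yaw=np.pi-.065)
E
```

```text
[ 451.66264818 -134.4840024    59.66179872] [-3.14114620e+00  3.90670376e-04  3.07212787e+00]
row [0.06 0.34 4.21] [-0.   0.  -0.3] n~ 1.0
```

>>> jog_arm:
  series:
    - [[0,0,4.2,0,0,0,0],[0,0,4.2,0,0,0,0],[0,0,4.2,0,0,0,0]]

```text
clock: 24.22
eef_pos: [450.9, -130.8, 18.3]
tcp_rot: [3.141, -0.001, 3.077]
contact_force: [0.4, 0.5, -0.5]
opening: 0.216
```

```bash
python3 - <<'E'
from h import *
s=r.sense();print(s['eef_pos'],s['tcp_rot'],s['qvel'].round(3))
go([451.3,-131.1,17.6],yaw=np.pi-.065)
s=r.grab_frame("side");crop(s,180,100,150,130,4.5,"pics/side20.png")
E
```

```text
[ 450.90412082 -130.81725581   18.2902581 ] [ 3.14120103e+00 -1.44601562e-03  3.07694766e+00] [-0.    -0.023 -0.01   0.    -0.002 -0.002]
row [-0.04 -0.03  0.07] [ 0.  -0.1  0. ] n~ 1.0
```

View pics/side20.png

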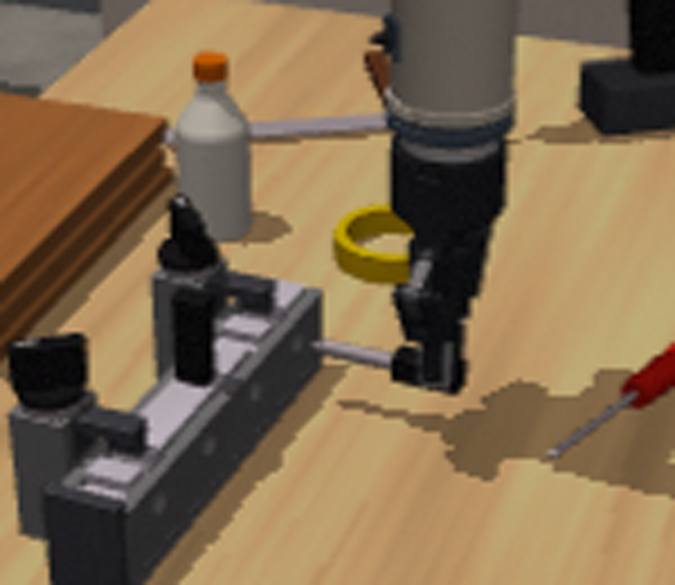

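Pin tip at (315,345) lines up with the fourth hole, near (294,340). Inserting along tool -x.

>>> jog_arm:
  series:
    - [[-0.7,0,0,0,0,0,0],[-1.4,0,0,0,0,0,0],[-2,0,0,0,0,0,0],[-2.6,0,0,0,0,0,0],[-3,0,0,0,0,0,0]]

```text
clock: 24.9
eef_pos: [481.7, -133.5, 18.3]
tcp_rot: [-3.142, 0.0, 3.076]
contact_force: [0.8, -0.9, -1.4]
opening: 0.213
```

```bash
python3 - <<'E'
from h import *
s=r.sense();print(s['eef_pos'],s['tcp_rot'],s['contact_force'],s['wrist_torque'])
s=r.grab_frame("side");crop(s,180,100,150,130,4.5,"pics/side21.png")
E
```

```text
[ 481.69441712 -133.53911266   18.26526389] [-3.14156909e+00  6.81733574e-05  3.07621312e+00] [ 0.84810975 -0.88602203 -1.4308725 ] [-0.01245653 -0.00390913 -0.01978199]
```

View pics/side21.png

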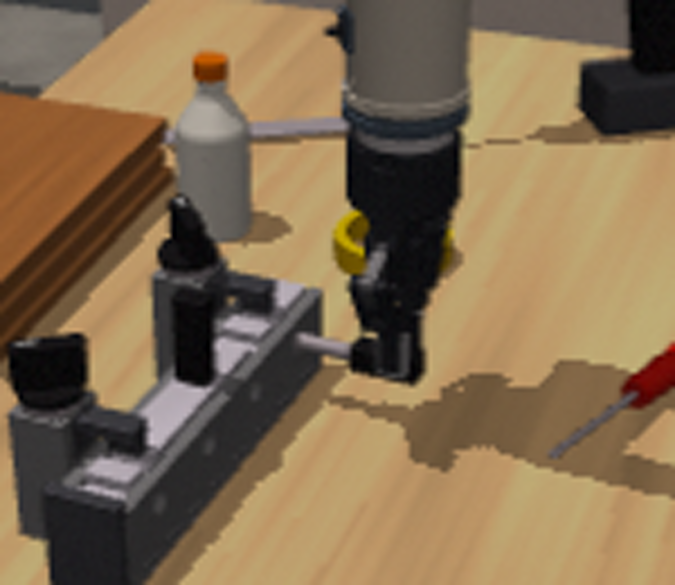

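The tip is in the hole with no force. Continuing.

>>> jog_arm:
  series:
    - [[-0.7,0,0,0,0,0,0],[-1.4,0,0,0,0,0,0],[-2,0,0,0,0,0,0],[-2.6,0,0,0,0,0,0],[-3,0,0,0,0,0,0]]

```text
clock: 25.58
eef_pos: [511.6, -135.5, 18.2]
tcp_rot: [-3.142, 0.0, 3.076]
contact_force: [-0.3, 1.1, -1.5]
opening: 0.218
```

>>> jog_arm:
  series:
    - [[-0.5,0,0,0,0,0,0],[-1,0,0,0,0,0,0],[-1.2,0,0,0,0,0,0],[-1.2,0,0,0,0,0,0]]

```text
clock: 26.08
eef_pos: [521.8, -136.0, 17.9]
tcp_rot: [3.141, -0.003, 3.076]
contact_force: [-5.1, 0.2, 1.3]
opening: 0.214
```

```bash
python3 - <<'E'
from h import *
s=r.sense();print(s['eef_pos'],s['tcp_rot'],s['contact_force'],s['wrist_torque'])
s=r.grab_frame("side");crop(s,180,100,150,130,4.5,"pics/side22.png")
E
```

```text
[ 521.79620521 -136.00180685   17.86879881] [ 3.14123658e+00 -2.66383798e-03  3.07616417e+00] [-5.12962121  0.17902055  1.26879397] [-0.04685086  0.71211466 -0.05309708]
```

View pics/side22.png

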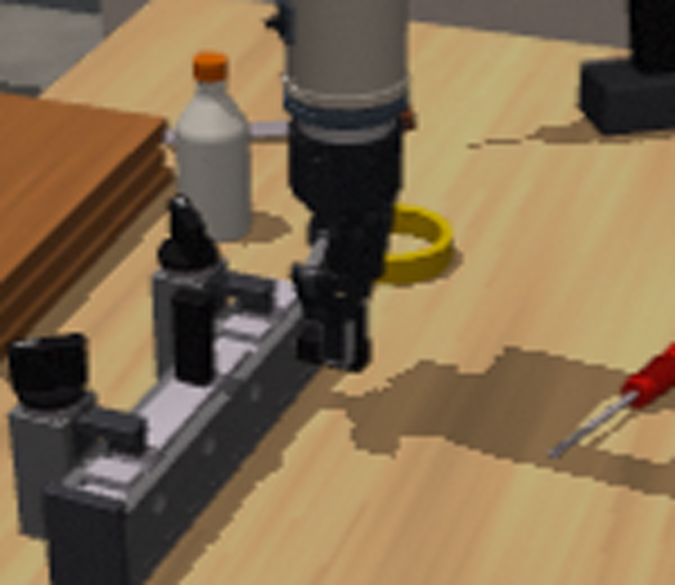

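>>> jog_arm:
  series:
    - [[-0.2,0,0,0,0,0,0],[-0.4,0,0,0,0,0,0],[-0.4,0,0,0,0,0,0]]

```text
clock: 26.5
eef_pos: [521.8, -135.7, 17.0]
tcp_rot: [3.14, -0.01, 3.076]
contact_force: [-15.1, -0.3, 4.8]
opening: 0.216
```

```bash
python3 - <<'E'
from h import *
s=r.sense();print(s['eef_pos'],s['tcp_rot'],s['contact_force'],s['wrist_torque'])
w=r.grab_frame("wrist");cv2.imwrite("pics/wrist23.png",cv2.cvtColor(w,cv2.COLOR_RGB2BGR))
E
```

```text
[ 521.82375878 -135.67091318   17.0195606 ] [ 3.14037886 -0.00973481  3.07616467] [-15.09621519  -0.32954353   4.75637703] [-0.1549958   2.14944857 -0.14942048]
```

View pics/wrist23.png

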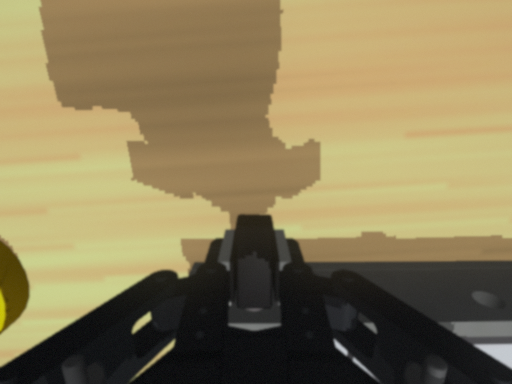

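>>> jog_arm:
  series:
    - [[0.3,0,0,0,0,0,0],[0.3,0,0,0,0,0,3.5],[0.3,0,0,0,0,0,3.5],[0.3,0,-3,0,0,0,3.5],[0.3,0,-7,0,0,0,4]]

```text
clock: 27.18
eef_pos: [524.1, -136.2, 88.5]
tcp_rot: [3.141, -0.001, 3.076]
contact_force: [2.3, -0.5, 0.0]
opening: 0.469
```

>>> jog_arm:
  series:
    - [[9,0,-2,0,0,0,4],[9,0,-2,0,0,0,4]]

```text
clock: 27.42
eef_pos: [432.8, -130.1, 109.1]
tcp_rot: [-3.141, 0.001, 3.076]
contact_force: [-0.0, -1.0, -0.5]
opening: 0.47
```

```bash
python3 - <<'E'
from h import *
s=r.sense();print(s['eef_pos'],s['tcp_rot'],s['contact_force'],s['qvel'].round(2))
np.save("s24.npy",np.r_[s['eef_pos'],s['tcp_rot']])
w=r.grab_frame("wrist");cv2.imwrite("pics/wrist24.png",cv2.cvtColor(w,cv2.COLOR_RGB2BGR))
s=r.grab_frame("side");crop(s,180,100,150,130,4.5,"pics/side24.png")
s=r.grab_frame("top");crop(s,180,100,210,150,3.8,"pics/top24.png")
E
```

```text
[ 432.75269332 -130.14657944  109.08760249] [-3.14142856e+00  7.45181542e-04  3.07630413e+00] [-0.04722369 -0.99127466 -0.4760589 ] [-0.11 -0.38  0.39  0.   -0.03 -0.11]
```

View pics/side24.png

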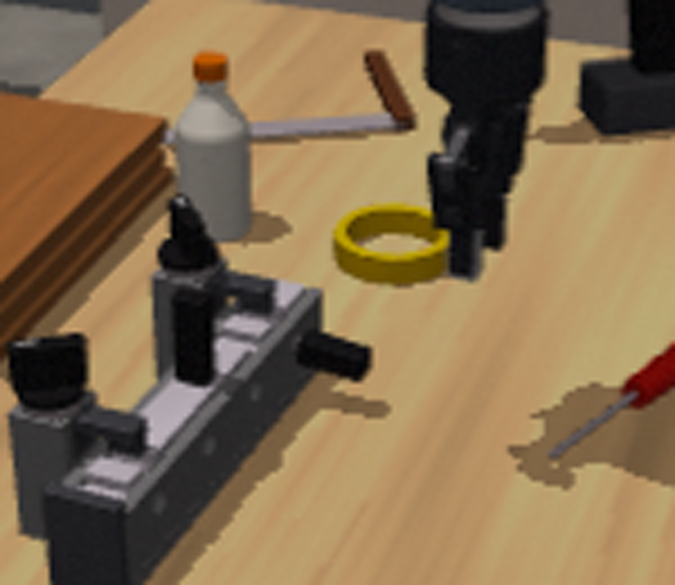

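View pics/top24.png

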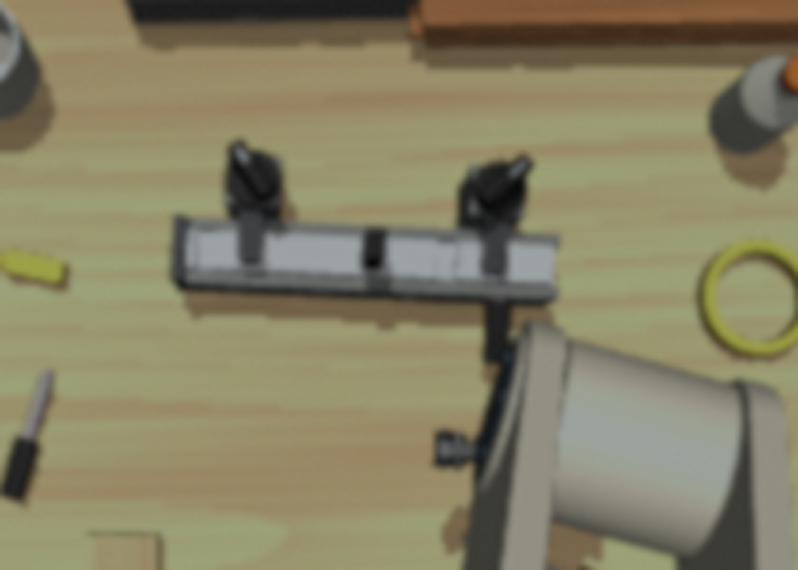

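Pin 2 is home, with its shoulder on the front wall. Pin 1 is unmoved at about (187,216) in the top view. Going to it.

```bash
python3 - <<'E'
from h import *
go([424,255,96],yaw=np.pi-0.29)
E
```

```text
row [ 3.57 38.4   1.28] [-0.   0.1 12.8] n~ 7.0
```

>>> jog_arm:
  series:
    - [[3,38.4,0,0,0,12.8,4.5],[3,38.4,0,0,0,12.8,4.5],[3,38.4,0,0,0,12.8,4.5],[3,38.4,0,0,0,12.8,4.5],[3,38.4,1.3,0,0,12.8,4.5]]

```text
clock: 28.2
eef_pos: [432.5, 175.7, 103.1]
tcp_rot: [3.14, 0.002, 2.853]
contact_force: [1.3, 0.1, 0.6]
opening: 0.528
```

```bash
python3 - <<'E'
from h import *
go([424,255,96],yaw=np.pi-0.29)
E
```

```text
row [3.07 7.36 0.72] [0.1 0.1 0.1] n~ 2.0
```

>>> jog_arm:
  series:
    - [[2.5,6.8,0,0,0,0,4.5],[2.5,6.8,0,0,0,0,4.5],[2.5,6.8,0,0,0,0,4.5]]

```text
clock: 28.58
eef_pos: [426.5, 245.8, 102.4]
tcp_rot: [-3.142, 0.0, 2.855]
contact_force: [-0.5, -1.2, -0.4]
opening: 0.53
```

```bash
python3 - <<'E'
from h import *
s=r.sense();print(s['eef_pos'],s['tcp_rot'],s['contact_force'],s['qvel'].round(2))
np.save("s25.npy",np.r_[s['eef_pos'],s['tcp_rot']])
w=r.grab_frame("wrist");cv2.imwrite("pics/wrist25.png",cv2.cvtColor(w,cv2.COLOR_RGB2BGR))
crop(w,180,120,150,170,3.4,"pics/w25c.png")
E
```

```text
[426.54363826 245.7617033  102.38164126] [-3.14158837e+00  2.07646193e-04  2.85483519e+00] [-0.53746261 -1.16018664 -0.44653039] [-0.04 -0.01  0.02 -0.    0.   -0.01]
```

View pics/w25c.png

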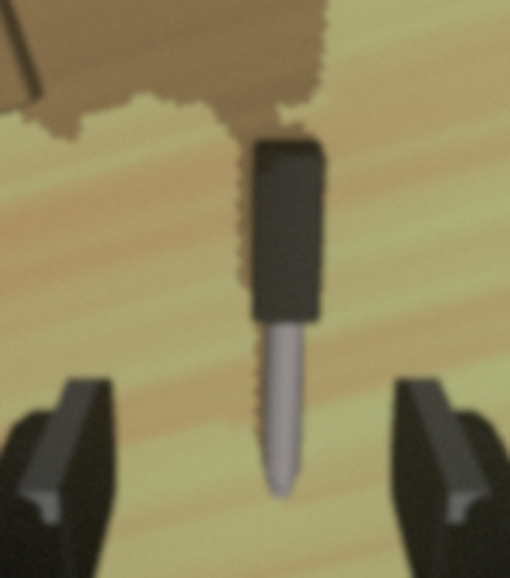

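```bash
python3 - <<'E'
from h import *
C=cam("wrist",S("s25.npy"))
f=lambda L,k,o:[(x/k+o[0],y/k+o[1]) for x,y in L]
P=back(C,f([(289,150),(286,320)],3.4,(180,120)),20);T=back(C,f([(281,496)],3.4,(180,120)),10)
print(P.round(1),T.round(1)); c=P.mean(0)
for q in (P[1]-P[0],T[0]-c): print(np.arctan2(q[1],q[0]))
d=T[0]-c;d[2]=0;d/=np.linalg.norm(d);print(c, c-6*d,np.linalg.norm(P[1]-P[0]))
go([*(c-6*d)[:2],0],yaw=np.pi+np.arctan2(d[1],d[0]))
E
```

```text
[[405.9 261.6  20. ]
 [452.3 247.6  20. ]] [[512.1 229.4  10. ]]
-0.29266946158267615
-0.2944092396656863
[429.08457629 254.59277205  20.        ] [423.34273389 256.3338194   20.        ] 48.51617995120819
row [ 0.62  1.04 10.24] [-0.  -0.   0.4] n~ 2.0
```

>>> jog_arm:
  series:
    - [[0.6,1.05,4,0,0,0.4,4],[0.6,1.05,8,0,0,0.4,3.5],[0.6,1.05,10.2,0,0,0.4,3.3],[0.6,1.05,11.4,0,0,0.4,3.3],[0.6,1.05,11.9,0,0,0.4,3.3]]

```text
clock: 29.25
eef_pos: [423.6, 255.7, -16.6]
tcp_rot: [-3.141, -0.0, 2.844]
contact_force: [-0.4, -0.4, 0.2]
opening: 0.388
```

```bash
python3 - <<'E'
from h import *
s=r.sense();print(s['eef_pos'],s['tcp_rot'],s['contact_force'],s['qvel'].round(2))
s=r.grab_frame("side");crop(s,160,180,150,130,4.5,"pics/side26.png")
E
```

```text
[423.64575384 255.73994347 -16.57467834] [-3.14129103e+00 -2.14235801e-04  2.84439967e+00] [-0.40327818 -0.35258971  0.18973788] [ 0.01  0.06  0.    0.   -0.08  0.  ]
```

View pics/side26.png

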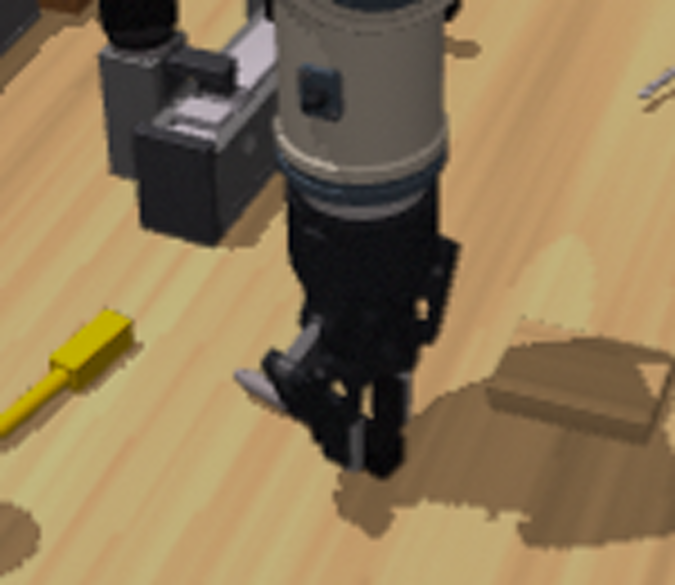

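>>> jog_arm:
  series:
    - [[0,0,0.1,0,0,0,3.3],[0,0,0.1,0,0,0,0],[0,0,0.1,0,0,0,0],[0,0,0.1,0,0,0,0]]
  newtons: 60

```text
clock: 29.8
eef_pos: [423.8, 256.8, -16.4]
tcp_rot: [3.141, 0.001, 2.846]
contact_force: [0.3, -1.5, 6.2]
opening: 0.215
```

```bash
python3 - <<'E'
from h import *
s=r.sense();print(s['eef_pos'],s['tcp_rot'],s['contact_force'],s['opening']*85)
E
```

```text
[423.84738466 256.84507701 -16.41152527] [3.14072807e+00 9.97835574e-04 2.84603032e+00] [ 0.34141542 -1.50400126  6.23731697] 18.249708360296264
```

>>> jog_arm:
  series:
    - [[0,0,-2,0,0,0,0],[0,0,-6,0,0,0,0],[0,0,-8,0,0,0,0],[0,0,-8,0,0,0,0]]

```text
clock: 30.3
eef_pos: [424.4, 257.4, 64.3]
tcp_rot: [3.139, 0.003, 2.846]
contact_force: [-0.4, 0.3, -2.2]
opening: 0.215
```

```bash
python3 - <<'E'
from h import *
s=r.sense();print(s['eef_pos'],s['tcp_rot'],s['contact_force'],s['opening']*85)
s=r.grab_frame("side");crop(s,160,150,150,130,4.5,"pics/side27.png")
a=-0.065;X=np.array([np.cos(a),np.sin(a)]);Y=np.array([-X[1],X[0]]);m=np.array([590.3,-34.9])
q=m+105*Y-132.5*X
go([*q,60],yaw=np.pi+a)
E
```

```text
[424.41556988 257.37176303  64.30371456] [3.13878428e+00 2.51890527e-03 2.84601837e+00] [-0.42926296  0.27907279 -2.18994464] 18.275593729402996
row [ -9.14 -15.87   0.31] [  0.1   0.1 -13.2] n~ 3.0
```

View pics/side27.png

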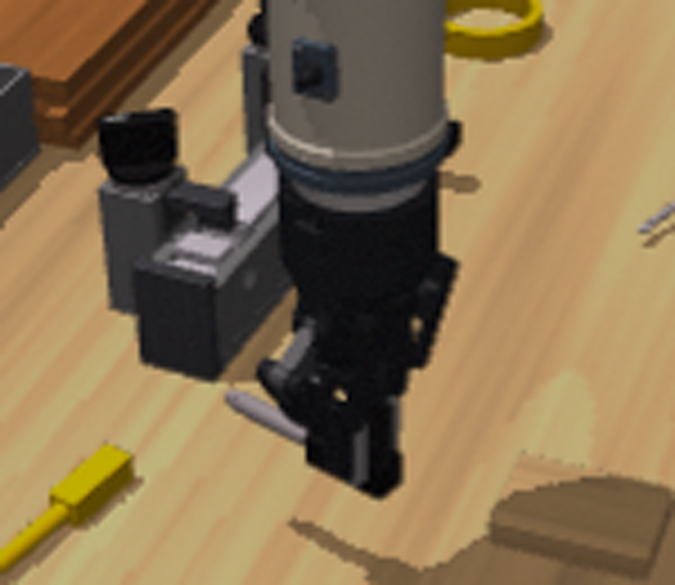

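>>> jog_arm:
  series:
    - [[-8.8,-15.9,0,0,0,-13.2,0],[-8.8,-15.9,0,0,0,-13.2,0],[-8.8,-15.9,0,0,0,-13.2,0],[-8.8,-15.9,0,0,0,-13.2,0]]

```text
clock: 30.85
eef_pos: [460.7, 75.2, 61.5]
tcp_rot: [-3.141, -0.002, 3.071]
contact_force: [0.5, 0.8, -1.8]
opening: 0.215
```

>>> jog_arm:
  series:
    - [[0,0,4.4,0,0,0,0],[0,0,4.4,0,0,0,0],[0,0,4.4,0,0,0,0]]

```text
clock: 31.22
eef_pos: [460.8, 79.4, 18.8]
tcp_rot: [-3.141, -0.001, 3.077]
contact_force: [0.2, -0.1, -1.5]
opening: 0.213
```

```bash
python3 - <<'E'
from h import *
s=r.sense();print(s['eef_pos'],s['tcp_rot'],s['contact_force'],s['opening']*85)
s=r.grab_frame("side");crop(s,160,120,150,130,4.5,"pics/side28.png")
a=-0.065;X=np.array([np.cos(a),np.sin(a)]);Y=np.array([-X[1],X[0]]);m=np.array([590.3,-34.9])
q=m+105*Y-132.5*X
go([*q,19.6],yaw=np.pi+a)
C=cam("side");q=m+105*Y-26*X;print((proj(C,[[*q,46]])-[160,120])*4.5)
E
```

```text
[460.78029309  79.39645222  18.81139433] [-3.14136769e+00 -1.10405860e-03  3.07709746e+00] [ 0.1971265  -0.07704306 -1.50787075] 18.144360816072638
row [-0.35 -0.08 -0.03] [0. 0. 0.] n~ 1.0
[[246.93920724 407.79428042]]
```

View pics/side28.png

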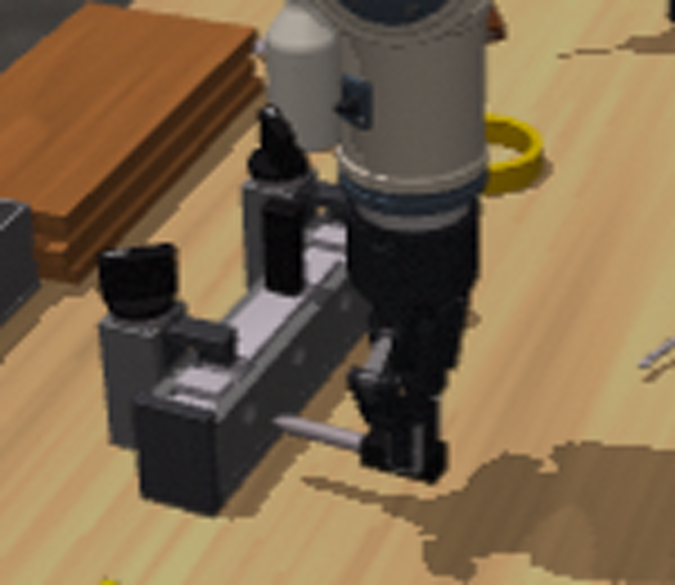

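Hole at (248,412), and the extrapolated pin line passes (248,413). Inserting.

>>> jog_arm:
  series:
    - [[-0.7,-0.05,0,0,0,0,0],[-1.4,-0.05,0,0,0,0,0],[-2,-0.05,0,0,0,0,0],[-2.6,-0.05,0,0,0,0,0],[-3.2,-0.05,0,0,0,0,0]]

```text
clock: 31.9
eef_pos: [493.4, 76.2, 18.7]
tcp_rot: [3.142, -0.0, 3.076]
contact_force: [-0.3, -0.1, -0.9]
opening: 0.213
```

>>> jog_arm:
  series:
    - [[-0.7,0,0,0,0,0,0],[-1.4,0,0,0,0,0,0],[-2,0,0,0,0,0,0],[-2.6,0,0,0,0,0,0],[-3,0,0,0,0,0,0]]

```text
clock: 32.52
eef_pos: [523.4, 74.3, 18.7]
tcp_rot: [3.142, 0.0, 3.076]
contact_force: [-0.4, -0.3, -1.3]
opening: 0.211
```

>>> jog_arm:
  series:
    - [[-0.4,0,0,0,0,0,0],[-0.8,0,0,0,0,0,0],[-1.1,0,0,0,0,0,0],[-1.3,0,0,0,0,0,0],[-1.3,0,0,0,0,0,0]]

```text
clock: 33.15
eef_pos: [536.0, 73.4, 18.7]
tcp_rot: [3.142, 0.0, 3.076]
contact_force: [1.0, 0.5, -2.0]
opening: 0.216
```

>>> jog_arm:
  series:
    - [[-0.2,0,0,0,0,0,0],[-0.4,0,0,0,0,0,0],[-0.6,0,0,0,0,0,0],[-0.6,0,0,0,0,0,0]]

```text
clock: 33.65
eef_pos: [537.7, 73.0, 17.6]
tcp_rot: [-3.141, -0.008, 3.076]
contact_force: [-10.5, 2.4, 2.2]
opening: 0.211
```

>>> jog_arm:
  series:
    - [[-0.2,0,0,0,0,0,0],[-0.2,0,0,0,0,0,0],[0.3,0,0,0,0,0,0],[0.3,0,0,0,0,0,3.5],[0.3,0,0,0,0,0,3.5]]

```text
clock: 34.28
eef_pos: [539.9, 73.3, 19.1]
tcp_rot: [3.141, 0.002, 3.076]
contact_force: [-0.1, 1.2, -0.3]
opening: 0.407
```

>>> jog_arm:
  series:
    - [[0,0,-3,0,0,0,3.5],[0,0,-7,0,0,0,4],[5,0,-9,0,0,0,4],[10,0,-13,0,0,0,4],[10,0,-13,0,0,0,4]]

```text
clock: 34.9
eef_pos: [438.4, 80.1, 151.2]
tcp_rot: [3.141, 0.004, 3.077]
contact_force: [0.6, 0.2, 0.0]
opening: 0.468
```

```bash
python3 - <<'E'
from h import *
s=r.sense();print(s['eef_pos'],s['tcp_rot'],s['contact_force'],s['opening']*85)
w=r.grab_frame("wrist");cv2.imwrite("pics/wrist29.png",cv2.cvtColor(w,cv2.COLOR_RGB2BGR))
s=r.grab_frame("side");crop(s,160,120,150,130,4.5,"pics/side29.png")
s=r.grab_frame("top");cv2.imwrite("pics/top29.png",cv2.cvtColor(s,cv2.COLOR_RGB2BGR))
E
```

```text
[438.39651914  80.06090368 151.22894566] [3.14055357 0.00393626 3.07677456] [0.6392845  0.20115089 0.01194609] 39.764085129283934
```

View pics/wrist29.png

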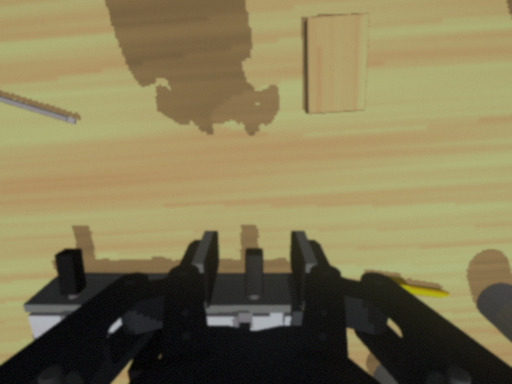

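View pics/side29.png

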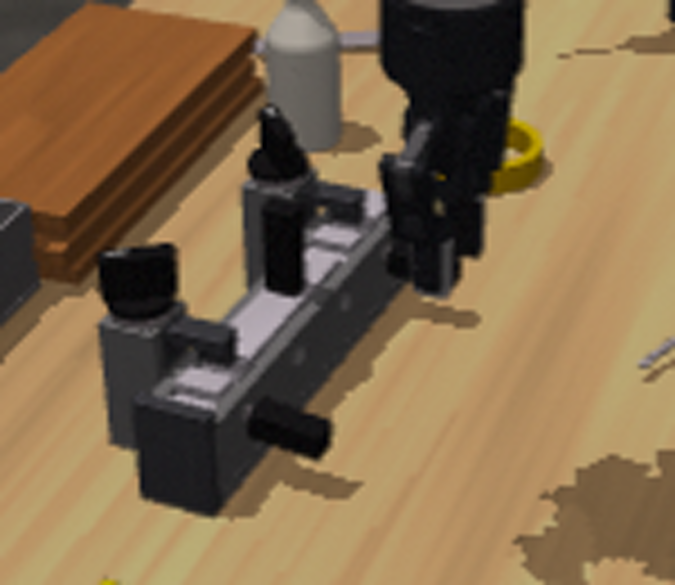

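View pics/top29.png

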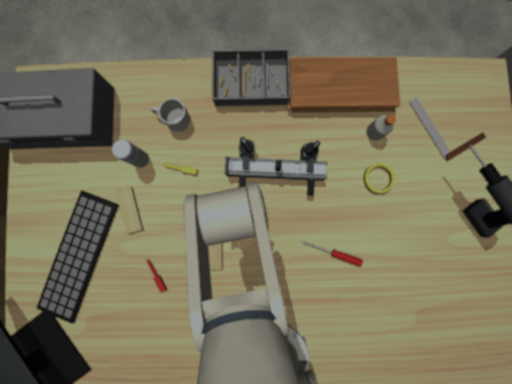

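Both pins are home, in holes +105 and -105, and no other black pins are visible. Now tightening, right clamp first (clockwise).

```bash
python3 - <<'E'
from h import *
go([636.2,-133.2,152],yaw=2.28)
E
```

```text
row [-20.93 -19.98  -0.28] [ 0.1  0.1 45.6] n~ 5.0
```

>>> jog_arm:
  series:
    - [[-20.8,-20,0,0,0,45.6,4],[-20.8,-20,0,0,0,45.6,4],[-20.8,-20,0,0,0,45.6,4],[-20.8,-20,0,0,0,45.6,4],[-20.8,-20,0,0,0,45.6,4]]

```text
clock: 35.67
eef_pos: [636.0, -136.4, 146.4]
tcp_rot: [-3.141, -0.001, 2.275]
contact_force: [-0.4, 0.6, -0.2]
opening: 0.468
```

```bash
python3 - <<'E'
from h import *
s=r.sense();print(s['eef_pos'],s['tcp_rot'],s['qvel'].round(2))
w=r.grab_frame("wrist");cv2.imwrite("pics/wrist30.png",cv2.cvtColor(w,cv2.COLOR_RGB2BGR))
go([636.2,-133.2,152],yaw=2.28)
E
```

```text
[ 635.97809629 -136.38073022  146.44715422] [-3.14089602e+00 -5.58848463e-04  2.27507258e+00] [-0.27  0.35 -0.54  0.01  0.21  0.03]
row [ 0.6   0.2  -0.54] [ 0.   0.1 -0.3] n~ 1.0
```

View pics/wrist30.png

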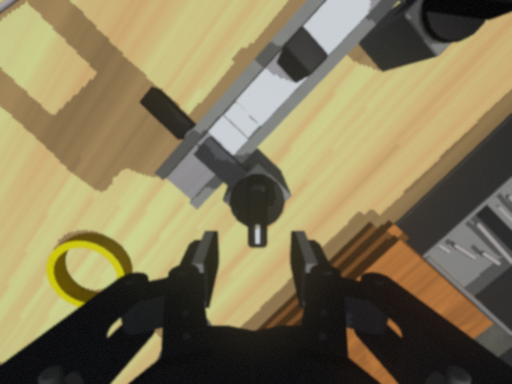

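>>> jog_arm:
  series:
    - [[0,0,0,0,0,0,4],[0,0,0,0,0,0,3.8]]

```text
clock: 35.98
eef_pos: [632.8, -132.7, 147.3]
tcp_rot: [-3.14, -0.002, 2.281]
contact_force: [0.3, -0.5, 0.6]
opening: 0.446
```

```bash
python3 - <<'E'
from h import *
go([636.2,-133.2,90],yaw=2.28)
E
```

```text
row [-0.27  0.23  5.73] [-0.1 -0.1  0.1] n~ 1.0
```

>>> jog_arm:
  series:
    - [[-0.25,0.2,3,0,0,0,3.5],[-0.25,0.2,5.6,0,0,0,3.5],[-0.25,0.2,5.7,0,0,0,3],[-0.25,0.2,5.7,0,0,0,0],[-0.25,0.2,5.7,0,0,0,0]]
  newtons: 40

```text
clock: 36.6
eef_pos: [636.5, -133.7, 92.6]
tcp_rot: [-3.142, -0.0, 2.281]
contact_force: [-3.5, 0.6, 0.0]
opening: 0.155
```

>>> jog_arm:
  series:
    - [[0,0,0,0,0,0,0],[0,0,0,0,0,10,0],[0,0,0,0,0,20,0],[0,0,0,0,0,30,0],[0,0,0,0,0,40,0]]

```text
clock: 37.22
eef_pos: [636.3, -133.9, 92.5]
tcp_rot: [-3.141, -0.0, 1.577]
contact_force: [-5.7, 0.9, 4.7]
opening: 0.152
```

>>> jog_arm:
  series:
    - [[0,0,0,0,0,10,0],[0,0,0,0,0,20,0],[0,0,0,0,0,30,0],[0,0,0,0,0,40,0],[0,0,0,0,0,50,0]]

```text
clock: 37.85
eef_pos: [635.9, -133.8, 92.5]
tcp_rot: [-3.141, 0.001, 0.704]
contact_force: [-7.8, 1.3, 6.9]
opening: 0.152
```

```bash
python3 - <<'E'
from h import *
s=r.sense();print(s['qpos'].round(2),s['eef_pos'],s['tcp_rot'],s['wrist_torque'],s['contact_force'],s['opening']*85)
w=r.grab_frame("wrist");cv2.imwrite("pics/wrist31.png",cv2.cvtColor(w,cv2.COLOR_RGB2BGR))
E
```

```text
[-0.21  0.51  1.67 -0.    0.97  0.66] [ 635.89103474 -133.84333137   92.50072086] [-3.14051437e+00  9.68626534e-04  7.03868374e-01] [0.15914859 1.19659916 0.10499255] [-7.75655786  1.30474846  6.85221601] 12.960932185020813
```

View pics/wrist31.png

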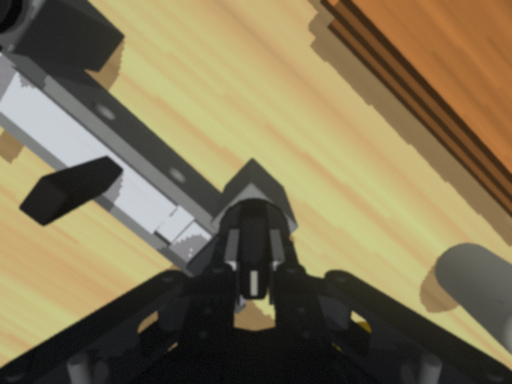

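>>> jog_arm:
  series:
    - [[0,0,0,0,0,10,0],[0,0,0,0,0,20,0],[0,0,0,0,0,30,0],[0,0,0,0,0,38,0],[0,0,0,0,0,38,0]]

```text
clock: 38.52
eef_pos: [635.7, -133.6, 92.5]
tcp_rot: [-3.141, 0.002, 0.044]
contact_force: [-7.9, 1.8, 5.5]
opening: 0.156
```

```bash
python3 - <<'E'
from h import *
s=r.sense();print(s['tcp_rot'],s['wrist_torque'],s['contact_force'],s['opening']*85)
E
```

```text
[-3.14094003e+00  1.83271063e-03  4.41594561e-02] [ 0.21107025  1.387374   -0.04152474] [-7.87594173  1.76284185  5.47419182] 13.245987050878993
```

>>> jog_arm:
  series:
    - [[0,0,0,0,0,3,0],[0,0,0,0,0,6,0],[0,0,0,0,0,6,0]]

```text
clock: 38.9
eef_pos: [635.7, -133.6, 92.5]
tcp_rot: [-3.141, 0.002, -0.059]
contact_force: [-8.5, 1.6, 6.7]
opening: 0.153
```

```bash
python3 - <<'E'
from h import *
s=r.sense();print(s['tcp_rot'],s['wrist_torque'],s['contact_force'],s['opening']*85)
E
```

```text
[-3.14105674e+00  1.91215320e-03 -5.93579952e-02] [ 0.32161915  1.40993081 -0.08850207] [-8.51482047  1.59354257  6.73001213] 12.975296289631338
```

>>> jog_arm:
  series:
    - [[0,0,0,0,0,3,0],[0,0,0,0,0,6,0],[0,0,0,0,0,6,0]]

```text
clock: 39.28
eef_pos: [635.7, -133.6, 92.6]
tcp_rot: [3.141, 0.002, -0.16]
contact_force: [-8.6, 3.0, 8.0]
opening: 0.154
```

```bash
python3 - <<'E'
from h import *
s=r.sense();print(s['tcp_rot'],s['wrist_torque'],s['contact_force'],s['opening']*85)
w=r.grab_frame("wrist");cv2.imwrite("pics/wrist32.png",cv2.cvtColor(w,cv2.COLOR_RGB2BGR))
E
```

```text
[ 3.14080877e+00  2.04151057e-03 -1.59714954e-01] [0.44092509 1.46258376 2.13054532] [-8.57983437  3.03392584  7.99818512] 13.052074400807747
```

View pics/wrist32.png

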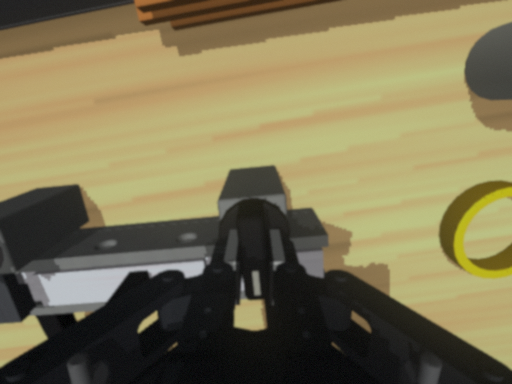

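Torque jumped to 2.1 Nm, so the right clamp is at its hard stop, fully tight. Relaxing slightly and releasing.

>>> jog_arm:
  series:
    - [[0,0,0,0,0,-4,0],[0,0,0,0,0,-4,4],[0,0,0,0,0,-4,4],[0,0,-3,0,0,-4,4],[0,0,-6,0,0,-4,4]]

```text
clock: 39.95
eef_pos: [637.1, -134.1, 152.3]
tcp_rot: [-3.142, -0.0, -0.095]
contact_force: [1.3, -0.3, 0.7]
opening: 0.468
```

```bash
python3 - <<'E'
from h import *
s=r.sense();print(s['eef_pos'],s['tcp_rot'],s['contact_force'],s['opening']*85)
w=r.grab_frame("wrist");cv2.imwrite("pics/wrist33.png",cv2.cvtColor(w,cv2.COLOR_RGB2BGR))
go([648.3,56.7,152],yaw=0.60)
E
```

```text
[ 637.06502581 -134.1028907   152.28518723] [-3.14155205e+00 -2.67396338e-04 -9.45180223e-02] [ 1.31106952 -0.29038768  0.6673815 ] 39.784412379878404
row [ -0.93 -19.13   0.48] [  0.2  -0.3 -39.8] n~ 4.0
```

View pics/wrist33.png

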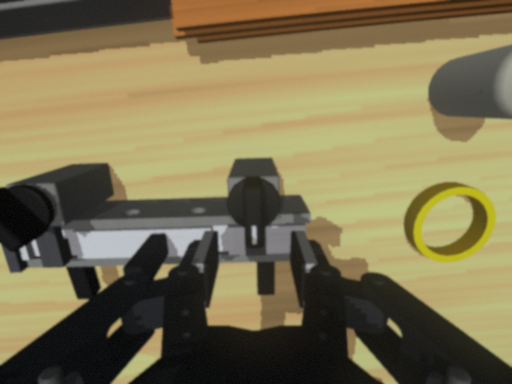

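>>> jog_arm:
  series:
    - [[-0.9,-19.1,0,0,0,-39.8,4],[-0.9,-19.1,0,0,0,-39.8,4],[-0.9,-19.1,0,0,0,-39.8,4],[-0.9,-19.1,0,0,0,-39.8,4],[-0.9,-19.1,0,0,0,-39.8,4]]

```text
clock: 40.62
eef_pos: [646.0, 57.9, 151.7]
tcp_rot: [3.141, -0.001, 0.601]
contact_force: [0.7, -0.8, 0.3]
opening: 0.466
```

```bash
python3 - <<'E'
from h import *
s=r.sense();print(s['eef_pos'],s['tcp_rot'],s['qvel'].round(2))
w=r.grab_frame("wrist");cv2.imwrite("pics/wrist34.png",cv2.cvtColor(w,cv2.COLOR_RGB2BGR))
go([648.3,56.7,89],yaw=0.60)
E
```

```text
[646.00580217  57.92121275 151.74692182] [ 3.14113806e+00 -6.84722323e-04  6.01248737e-01] [-0.03 -0.    0.01 -0.    0.    0.06]
row [0.17 0.16 6.27] [ 0.  -0.  -0.1] n~ 2.0
```

View pics/wrist34.png

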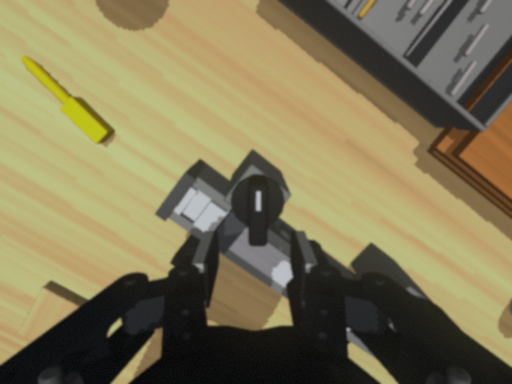

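>>> jog_arm:
  series:
    - [[0.2,0.15,3,0,0,0,3.5],[0.2,0.15,6.1,0,0,0,3.5],[0.2,0.15,6.2,0,0,0,3],[0.2,0.15,6.2,0,0,0,0],[0.2,0.15,6.2,0,0,0,0]]
  newtons: 40

```text
clock: 41.3
eef_pos: [648.5, 56.4, 90.6]
tcp_rot: [3.141, -0.001, 0.6]
contact_force: [-0.2, -3.0, -3.1]
opening: 0.155
```

>>> jog_arm:
  series:
    - [[0,0,0,0,0,0,0],[0,0,0,0,0,-10,0],[0,0,0,0,0,-20,0],[0,0,0,0,0,-30,0],[0,0,0,0,0,-40,0]]

```text
clock: 41.92
eef_pos: [648.3, 56.7, 90.6]
tcp_rot: [3.141, 0.0, 1.305]
contact_force: [-1.8, -2.4, 1.4]
opening: 0.153
```

>>> jog_arm:
  series:
    - [[0,0,0,0,0,-10,0],[0,0,0,0,0,-20,0],[0,0,0,0,0,-30,0],[0,0,0,0,0,-40,0],[0,0,0,0,0,-50,0]]

```text
clock: 42.55
eef_pos: [647.9, 56.7, 90.6]
tcp_rot: [-3.141, 0.0, 2.178]
contact_force: [-4.3, -3.1, 1.5]
opening: 0.156
```

>>> jog_arm:
  series:
    - [[0,0,0,0,0,-10,0],[0,0,0,0,0,-20,0],[0,0,0,0,0,-30,0],[0,0,0,0,0,-38,0],[0,0,0,0,0,-38,0]]

```text
clock: 43.18
eef_pos: [647.6, 56.5, 90.6]
tcp_rot: [-3.141, -0.0, 2.837]
contact_force: [-3.8, -3.4, 2.9]
opening: 0.154
```

```bash
python3 - <<'E'
from h import *
s=r.sense();print(s['qpos'].round(2),s['tcp_rot'],s['wrist_torque'],s['contact_force'],s['opening']*85)
E
```

```text
[ 0.09  0.51  1.67 -0.    0.96 -1.18] [-3.14076591e+00 -4.15286804e-04  2.83735735e+00] [-0.48316947  0.71990396  0.08973192] [-3.75401804 -3.36515804  2.85771778] 13.070189429600019
```

>>> jog_arm:
  series:
    - [[0,0,0,0,0,-4,0],[0,0,0,0,0,-8,0],[0,0,0,0,0,-8,0]]

```text
clock: 43.55
eef_pos: [647.6, 56.4, 90.6]
tcp_rot: [-3.141, -0.001, 2.976]
contact_force: [-4.5, -3.2, 3.5]
opening: 0.154
```

```bash
python3 - <<'E'
from h import *
s=r.sense();print(s['tcp_rot'],s['wrist_torque'],s['contact_force'],s['opening']*85)
E
```

```text
[-3.14072959e+00 -6.15570978e-04  2.97596591e+00] [-0.49190056  0.73931703  0.0185091 ] [-4.47844543 -3.16490688  3.50659608] 13.077913886693688
```

>>> jog_arm:
  series:
    - [[0,0,0,0,0,-3,0],[0,0,0,0,0,-6,0],[0,0,0,0,0,-6,0]]

```text
clock: 43.92
eef_pos: [647.6, 56.3, 90.6]
tcp_rot: [-3.141, -0.001, 3.08]
contact_force: [-4.6, -3.1, 1.5]
opening: 0.154
```

```bash
python3 - <<'E'
from h import *
s=r.sense();print(s['tcp_rot'],s['wrist_torque'],s['contact_force'],s['opening']*85)
E
```

```text
[-3.14077281e+00 -6.84758683e-04  3.08014936e+00] [-0.58481741  0.74077192  0.03153478] [-4.60350293 -3.13693212  1.51228607] 13.08211378227328
```

>>> jog_arm:
  series:
    - [[0,0,0,0,0,-3,0],[0,0,0,0,0,-6,0],[0,0,0,0,0,-6,0]]

```text
clock: 44.3
eef_pos: [647.6, 56.4, 90.7]
tcp_rot: [3.141, -0.001, -3.103]
contact_force: [-4.6, -5.0, 4.6]
opening: 0.151
```

```bash
python3 - <<'E'
from h import *
s=r.sense();print(s['tcp_rot'],s['wrist_torque'],s['contact_force'],s['opening']*85)
w=r.grab_frame("wrist");cv2.imwrite("pics/wrist35.png",cv2.cvtColor(w,cv2.COLOR_RGB2BGR))
E
```

```text
[ 3.14112220e+00 -8.39822175e-04 -3.10275155e+00] [-0.6733723   0.86700701 -2.37084616] [-4.56895056 -5.02112504  4.59799129] 12.86299401157853
```

View pics/wrist35.png

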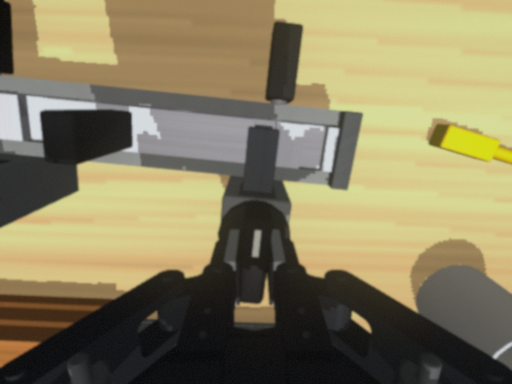

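>>> jog_arm:
  series:
    - [[0,0,0,0,0,4,0],[0,0,0,0,0,4,4],[0,0,0,0,0,4,4],[0,0,-3,0,0,4,4],[0,0,-6,0,0,4,4]]

```text
clock: 44.98
eef_pos: [648.2, 57.2, 150.4]
tcp_rot: [3.141, -0.0, 3.116]
contact_force: [0.8, 0.2, -0.2]
opening: 0.468
```

```bash
python3 - <<'E'
from h import *
s=r.sense();print(s['clock'],s['eef_pos'],s['tcp_rot'],s['contact_force'],s['opening']*85)
w=load("pics/wrist35.png");crop(w,240,10,130,110,5,"pics/w35c.png")
w=r.grab_frame("wrist");cv2.imwrite("pics/wrist36.png",cv2.cvtColor(w,cv2.COLOR_RGB2BGR))
E
```

```text
44.975 [648.19095434  57.2308283  150.35687918] [ 3.14146635e+00 -9.01107959e-05  3.11596737e+00] [ 0.82578738  0.15256103 -0.23791423] 39.79234861833628
```

View pics/w35c.png

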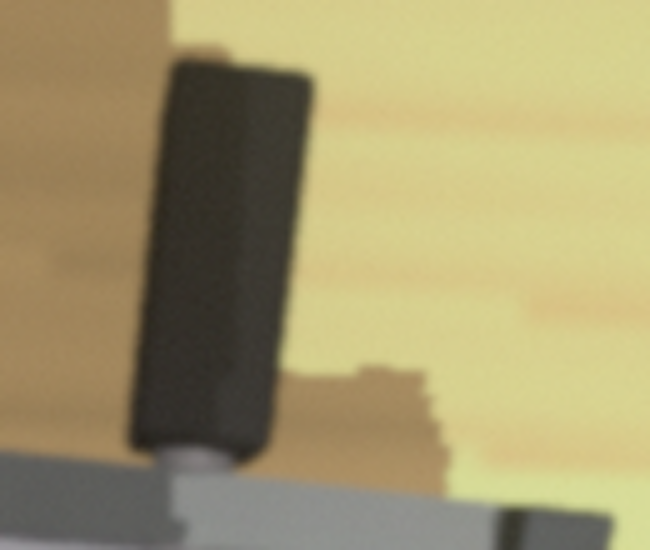

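View pics/wrist36.png

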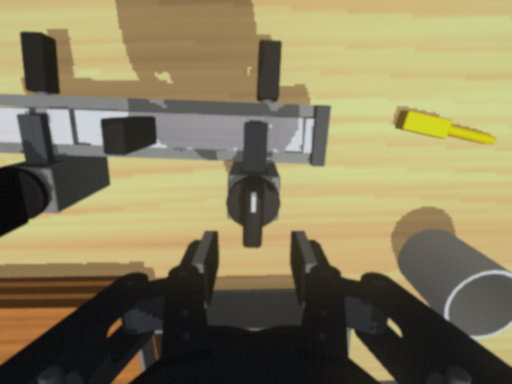

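```bash
python3 - <<'E'
from h import *
w=load("pics/wrist36.png")
crop(w,240,30,60,80,9,"pics/w36a.png");crop(w,10,20,70,90,7,"pics/w36b.png")
C=cam("wrist",dict(eef_pos=np.array([648.19,57.23,150.36]),tcp_rot=[3.14147,0,3.11597]))
a=-0.065;X=np.array([np.cos(a),np.sin(a)]);Y=np.array([-X[1],X[0]]);m=np.array([590.3,-34.9])
for y,o,k in ((105,(240,30),9),(-105,(10,20),7)):
    for p in [(-26,64),(-26,56),(-76,56),(-33,56)]:
        q=m+y*Y+p[0]*X; print(y,p,((proj(C,[[*q,p[1]]])-o)*k).round())
E
```

```text
105 (-26, 64) [[261. 658.]]
105 (-26, 56) [[257. 659.]]
105 (-76, 56) [[286. 104.]]
105 (-33, 56) [[261. 585.]]
-105 (-26, 64) [[118. 518.]]
-105 (-26, 56) [[166. 521.]]
-105 (-76, 56) [[94. 85.]]
-105 (-33, 56) [[156. 463.]]
```

View pics/w36a.png

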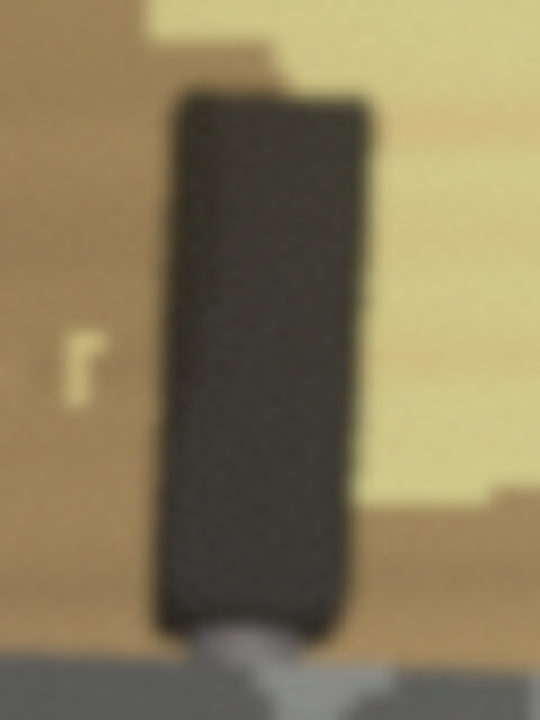

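View pics/w36b.png

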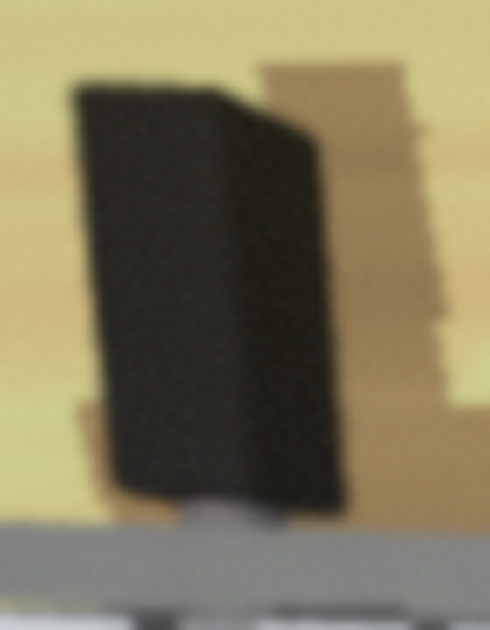

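```bash
python3 - <<'E'
from h import *
w=load("pics/wrist36.png");crop(w,220,90,120,90,6,"pics/w36d.png")
C=cam("wrist",dict(eef_pos=np.array([648.19,57.23,150.36]),tcp_rot=[3.14147,0,3.11597]))
a=-0.065;X=np.array([np.cos(a),np.sin(a)]);Y=np.array([-X[1],X[0]]);m=np.array([590.3,-34.9])
for y,z in ((145.5,64),(145.5,68),(145,68),(141,68),(0,132)):
  print(y,z,((proj(C,[[*(m+y*Y),z]])-[220,90])*6).round())
E
```

```text
145.5 64 [[556. 273.]]
145.5 68 [[561. 275.]]
145 68 [[558. 275.]]
141 68 [[531. 274.]]
0 132 [[-642.  280.]]
```

View pics/w36d.png

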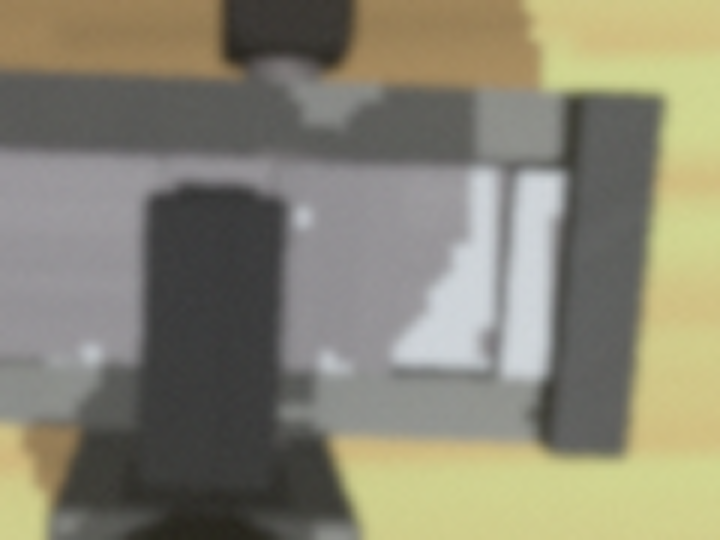

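>>> jog_arm:
  series:
    - [[18,0,-5,0,0,0,4],[18,0,-10,0,0,0,4],[18,0,-10,0,0,0,4],[18,0,-10,0,0,0,4],[18,0,-10,0,0,0,4]]

```text
clock: 45.65
eef_pos: [468.3, 62.1, 251.2]
tcp_rot: [3.141, 0.004, 3.116]
contact_force: [0.5, 0.1, -0.3]
opening: 0.467
```

```bash
python3 - <<'E'
from h import *
s=r.sense();print(s['clock'],s['eef_pos'],s['contact_force'],s['qvel'].round(3))
w=r.grab_frame("wrist");cv2.imwrite("pics/wrist37.png",cv2.cvtColor(w,cv2.COLOR_RGB2BGR))
s=r.grab_frame("side");cv2.imwrite("pics/side37.png",cv2.cvtColor(s,cv2.COLOR_RGB2BGR));crop(s,170,130,120,110,5,"pics/side37c.png")
E
```

```text
45.65 [468.3162042   62.13146878 251.2077261 ] [ 0.4645589   0.12414013 -0.29266473] [-0.007  0.055 -0.013 -0.005 -0.024  0.001]
```

View pics/side37c.png

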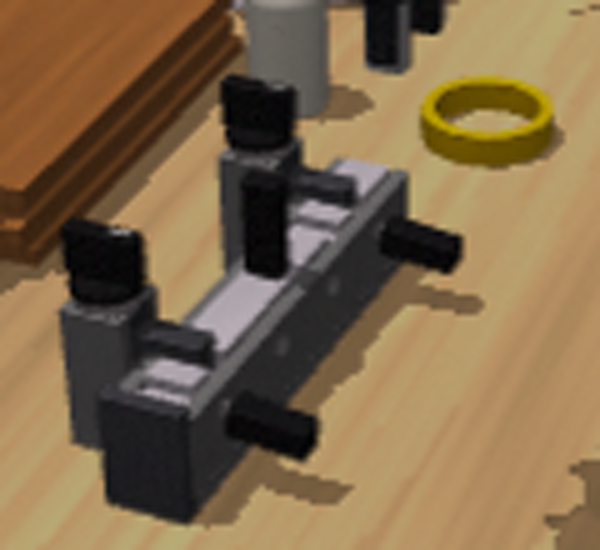

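View pics/wrist37.png

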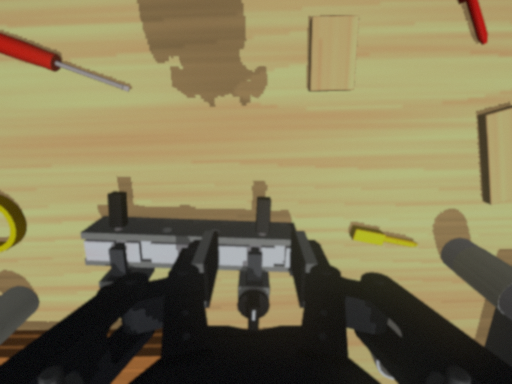

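View pics/side37.png

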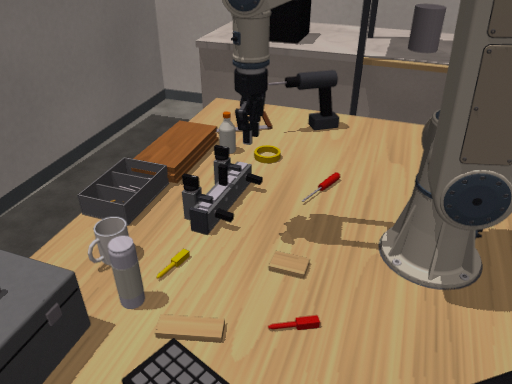

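```bash
python3 -c "
from rig import r
print(r.sign_off())"
```

```text
the job is handed in; nothing more can be done
None
```

The fence is at its other setting and I have handed the job in at about 46 s of the 210 s. The sign-off gives no verdict.

**What I did**
- **Clamps undone:** the left clamp (track y = +95) has the left-hand thread and came undone clockwise. The right clamp came undone anticlockwise. I turned each about 2.3 rad.
- **Bar:** I gripped its post and slid it until the push force jumped to about 19 N at the end stop. My first push went the wrong way by 15 mm, along the free track, and I corrected it straight away.
- **Pins:** only two black pins were on the bench. I pushed them home in the holes at y = -105 and y = +105. I left the red and yellow look-alikes alone.
- **Clamps tightened:** I turned both back until the torque jumped at their hard stops, to about 2.1 and 2.4 Nm.

**Last checks**
- **Bar and jaws:** the bar end touches the stop, and both jaws sit as low as they did at the start.
- **Pins:** a gap of about 2.5 to 3 mm shows at the top of each grip's shoulder, which fits the pins sagging. That is inside the 7 mm limit. I measured it only after tightening.
- **Surroundings:** nothing else looks moved, the gripper is clear of everything and the contact force is near zero.

**What disagreed**
- **Fingertip height:** the fingertips sat about 25 mm higher than the TCP reading implied. My first two tries on the left knob closed above it without touching, and I set heights from the pictures and contact after that.
- **Track position:** the y position measured from the camera was about 1.5 mm off from where the gripper met the knobs and post, and I corrected for it.

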